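# Make up a gang of milling cutters on a stub arbor

## Robot

A 6-joint arm with a two-finger parallel gripper is mounted at the origin on the work surface. World frame = base frame: x ahead of the robot, y to its left, z up, the work surface at z = 0. Lengths are in m, angles in rad, forces in N, time in s.
With the tool pointing down it reaches from about 0.425 to 0.95 m from the base axis. Payload 3.5 kg.
Tool frame: the origin (TCP) lies on the centre line of the jaws, within the pads' length; the fingertips stand 25 mm ahead of it and the grasp point (between the pads) lies 6 mm ahead of it (ctrl.finger_overhang is the distance from the TCP to the fingertips, in m); z points along the fingers, y is the line along which they close (so a half turn about z gives the same grasp; the last joint's range is limited). The gripper opens to 85 mm and grips with 20 to 120 N. Pads are 22 mm wide; open, the fingers measure 114 mm over their backs; the gripper's body (76 mm by 85 mm) begins 54 mm behind the grasp point. The pads swing forward as they close: fully open they stand 13 mm farther back than shut.
Start: joints at [1.084, 0.286, 1.577, -0, 1.279, -0.15], TCP at [0.223, 0.637, 0.256] pointing down, gripper open.
Joint ranges: [-2.77, 2.77], [-0.9, 2.22], [0.21, 2.48], [-1.53, 4.67], [0.24, 2.81], [-2.84, 2.84]. Speed limits (rad/s): [2.79, 2.79, 3.14, 3.14, 3.14, 3.14].

## Interface

Orientations are given as a unit quaternion [x, y, z, w].
In Python, from plant import get_state, imaging, job, ctrl gives the robot as it stands.
- The arm moves only by the tool jog_arm, never from a script. Its argument "increments" is a list of rows, each an object of numbers: "dx", "dy", "dz": the shift along the world's x, y, z each as a share of 12 cm, from -1 to 1; "ax", "ay", "az": the turn, a rotation vector about the world's x, y, z each as a share of pi/2 rad, from -1 to 1; "gripper": the gripper command: -1 is shut, 1 is fully open, values between are in proportion. A call has 1 to 10 rows; each row is the pose to reach, as a shift and turn from the pose commanded when the call began; what a row does not reach only later rows make up. A row lasts 1/10 s, in which the tool goes at most 50 mm and 8.59 degrees, less where a joint would pass 70% of its speed; a pose out of reach is approached as far as the arm can. A call with a number of a shift or a turn outside -1 to 1 is refused whole. A call with a gripper value outside its range is refused whole. The fingers move at their own pace and stop on an object; "force" is the grip in N (left out, the last holds). Time passes only in rows, so rows that repeat a pose let the fingers close. It gives the time, the measured TCP pose, the force, the opening and the grip force at its end, in the units of the state.
- get_state(): the state, without advancing time (a new reading comes with each control period).
- imaging.read_camera(name): name is "side" or "top" or "wrist"; returns a dict with "frame" (420x560x3 uint8, blue, green, red), "depth" (420x560 float32, m along the optical axis (not along the pixel's ray), 0 where there is no reading), "camera_matrix" (3x3 intrinsics, pixels), "dist" ([k1, k2, p1, p2, k3] as OpenCV has them; the pictures are not rectified), "extrinsics" (4x4, takes a point from camera to world coordinates); the wrist camera has in their place "mount" (4x4, takes a point from camera to tool coordinates, whose origin is the TCP and whose axes are the flange's). Camera axes: x right, y up, looking along -z (the intrinsics and any distortion apply to the point x, -y, -z); pixel columns grow to the right and rows downward; lengths in m; the calibration is good to about 2 mm. A picture is of the moment at which its call begins: read the wrist's pose just before it.
- job.sign_off(): hands the job in; it is judged then, once.
The state is a dict: "time": time; "qpos": joint angles; "dq": joint speeds; "joint_efforts": joint torques, N m; "eef_pos": TCP position; "tcp_rot": TCP orientation; "contact_force": force on the tool from outside, world axes, zero at the start; "wrist_torque": the same for the moment, N m; "opening": opening from 0.0 (shut) to 1.0 (fully open); "finger_force": force on a finger pad.
Only numpy, scipy, OpenCV 4.12 (cv2) and the standard library are available. Lean on these libraries where they do the work, as an engineer would, in place of code of your own. Each camera call takes 0.05 s, during which the arm holds its last target. There are 200 camera calls.

## Task

Make up the cutter gang on the arbor that stands upright in the green setting block: first the large bright cutter, then the tall black spacer, then the small gold cutter and last the short bright end ring, each slipped over the arbor pin and lowered (not dropped) until it lies flat on what is below it. Let go of everything at the end, and leave the clamping screw, the hook spanner and the printed sample where they are.

Things in the scene. Friction and masses are not known exactly. Their poses are not given: they have to be found in the camera images.
- arbor_seat (a point): The stub arbor, metal, fixed upright in the green setting block. The point is the centre of its flat round seat (48 mm across), 118 mm above the table, on which the first part must lie; z points up along the pin. From the seat rises the pin, 27 mm thick and 47 mm long; its last 6 mm taper to 16 mm as a lead-in. Below the seat: 48 mm collar 23 mm high, then 63 mm flange 20 mm high.
- setting_block: The green block that holds the arbor, fixed: 88 x 88 mm on a foot 120 x 100 mm (x, y), top 75 mm above the table. The origin is on the table under the arbor's axis. A clamp knob sticks out to 70 mm along its -y at 50 mm height.
- large_cutter_mid (a point): The large cutter: bright steel toothed disc 63 mm across, 12 mm thick, with a 29.5 mm bore, lying flat on the blue-grey bench mat (level with the table), about 0.2 kg. The point is its centre, half-way up; z is its axis. It may be gripped across its teeth in any direction.
- tall_spacer_mid (a point): The tall spacer: black ring 42 mm across, 16 mm high, with a 29.5 mm bore, lying with its axis upright on the bench mat. The point is its centre, half-way up; z is its axis.
- small_cutter_mid (a point): The small cutter: gold-coated toothed disc 52 mm across, 10 mm thick, with a 29.5 mm bore, lying flat on the blue-grey bench mat (level with the table). The point is its centre, half-way up; z is its axis. It may be gripped across its teeth in any direction.
- end_ring_mid (a point): The end ring: bright steel ring 42 mm across, 10 mm high, with a 29.5 mm bore, lying flat on the blue-grey bench mat (level with the table). The point is its centre, half-way up; z is its axis.
- clamp_screw: The clamping screw, not needed yet: dark, it stands on its head (30 mm across, 7 mm high), with its 10 mm threaded shank upward to 30 mm. Loose. The origin is the centre of its underside.
- hook_spanner: A flat black hook spanner, 170 mm long (from 80 mm behind its origin to 90 mm ahead along its x), 6 mm thick, lying on the table beyond the work. Loose. The origin is about the middle of its underside.
- printed_sample: A printed sample: steel plate 70 x 60 x 8 mm (x, y, z) with a thin wall of weld beads standing on it, 50 mm high overall. Loose. The origin is the centre of its underside.
- bin: A small blue open-fronted bin with metal offcuts, 160 x 100 mm (x, y) and 75 mm high, fixed. The origin is the centre of its underside.
Things that resemble listed ones, but are neither listed nor needed, are in the scene too. What is shaped like the part that bears end_ring_mid but turquoise is not meant.

How it is judged:
On the way, in this order (a step that is already met when the one before it is completed fails the run):
1. the large bright cutter lies flat in its place on the arbor (horizontal distance between large_cutter_mid and arbor_seat below 0.003 m and z of large_cutter_mid in the frame of arbor_seat between 0.003 and 0.009 m and angle between large_cutter_mid's own z axis and vertical below 0.08 rad), for 0.2 s.
2. the tall black spacer lies flat in its place on the arbor (horizontal distance between tall_spacer_mid and arbor_seat below 0.003 m and z of tall_spacer_mid in the frame of arbor_seat between 0.017 and 0.023 m and angle between tall_spacer_mid's own z axis and vertical below 0.08 rad), for 0.2 s.
3. the small gold cutter lies flat in its place on the arbor (horizontal distance between small_cutter_mid and arbor_seat below 0.003 m and z of small_cutter_mid in the frame of arbor_seat between 0.03 and 0.036 m and angle between small_cutter_mid's own z axis and vertical below 0.08 rad), for 0.2 s.
4. the short bright end ring lies flat in its place on the arbor (horizontal distance between end_ring_mid and arbor_seat below 0.003 m and z of end_ring_mid in the frame of arbor_seat between 0.04 and 0.046 m and angle between end_ring_mid's own z axis and vertical below 0.08 rad), for 0.2 s.
At the end, for the whole second after the job is handed in: From the seat up the arbor carries the large bright cutter, the tall black spacer, the small gold cutter and the end ring, each flat on the one below (height within 3 mm, within 3 mm of the arbor's axis, tilted less than 0.08 rad), at rest (all of step 1 and all of step 2 and all of step 3 and all of step 4 and linear speed of each of large_cutter, tall_spacer, small_cutter, end_ring below 0.01 m/s); the robot touches nothing.
It fails at once if one of the four parts is dropped (falls free at more than 0.5 m/s, as from over 13 mm) ((linear speed of large_cutter above 0.5 m/s and contact force between the fingers and large_cutter below 0.05 N) or (linear speed of tall_spacer above 0.5 m/s and contact force between the fingers and tall_spacer below 0.05 N) or (linear speed of small_cutter above 0.5 m/s and contact force between the fingers and small_cutter below 0.05 N) or (linear speed of end_ring above 0.5 m/s and contact force between the fingers and end_ring below 0.05 N)).
It fails at once if the clamp screw is moved by more than 20 mm (distance of clamp_screw from where it was at the start of the episode above 0.02 m).
It fails at once if the hook spanner is moved by more than 20 mm (distance of hook_spanner from where it was at the start of the episode above 0.02 m).
It fails at once if the printed sample is moved by more than 20 mm (distance of printed_sample from where it was at the start of the episode above 0.02 m).
It also fails if it takes over 112 s, if anything falls off the work surface, if the arm or the gripper's body presses on something with over 40 N, if the wrist force passes 120 N, or if a joint passes its speed limit or range.

## Working session

There is one attempt and no reset: what is moved stays moved. The work goes in short steps, Python scripts to look and compute and a tool call to move; the robot and the scene stay as the last step left them, time stands still between calls to the robot, and variables do not carry over. Pictures are saved under pics/ and viewed, at most 14 in all, crops included, and the job is handed in when it is done.

Besides the shell and the picture viewer there is one more tool, called after ">>>" as name(argument=value, ...), one argument or row to a line, values as JSON. jog_arm: Moves the arm, as the interface text tells. Shift numbers are shares of 12 cm and turn numbers shares of pi/2 rad, none past 1 either way. Its arguments: {"type":"object","properties":{"increments":{"type":"array"},"force":{"type":"number"}},"required":["increments"]}

```bash
mkdir -p pics; cat > h.py <<'E'
import numpy as np, cv2
from plant import get_state, imaging, job, ctrl
from scipy.spatial.transform import Rotation as R
def cam(name):
    s=get_state(); d=imaging.read_camera(name)
    if 'extrinsics' in d: T=np.array(d['extrinsics'])
    else:
        W=np.eye(4); W[:3,:3]=R.from_quat(s['tcp_rot']).as_matrix(); W[:3,3]=s['eef_pos']; T=W@np.array(d['mount'])
    d['T']=T; return d
def rays(d,uv):
    p=cv2.undistortPoints(np.float64(uv).reshape(-1,1,2),np.float64(d['camera_matrix']),np.float64(d['dist'])).reshape(-1,2)
    return np.c_[p[:,0],-p[:,1],-np.ones(len(p))]@d['T'][:3,:3].T
def onplane(d,uv,z):
    r=rays(d,uv); o=d['T'][:3,3]; return o+r*((z-o[2])/r[:,2])[:,None]
def depthpt(d,uv):
    uv=np.array(uv).reshape(-1,2); r=rays(d,uv); return d['T'][:3,3]+r*np.array([d['depth'][int(v),int(u)] for u,v in uv])[:,None]
E
python3 - <<'E'
from h import *
for n in('side','top','wrist'):
    d=cam(n); cv2.imwrite(f'pics/{n}0.png',d['frame']); print(n,d['T'].round(3).tolist(),np.array(d['camera_matrix']).round(1).tolist(),d['dist'])
print(get_state(),ctrl.finger_overhang)
E
```

```text
side [[-0.967, 0.159, -0.197, 0.372], [-0.253, -0.623, 0.74, 0.878], [-0.005, 0.766, 0.643, 0.827], [0.0, 0.0, 0.0, 1.0]] [[494.5, 0.0, 271.8], [0.0, 494.5, 215.7], [0.0, 0.0, 1.0]] [0.0344125 0.        0.        0.        0.       ]
top [[0.021, 0.999, -0.04, 0.533], [-1.0, 0.021, 0.019, 0.023], [0.02, 0.039, 0.999, 1.057], [0.0, 0.0, 0.0, 1.0]] [[456.1, 0.0, 283.7], [0.0, 456.1, 216.8], [0.0, 0.0, 1.0]] [-0.07896535  0.          0.          0.          0.        ]
wrist [[0.33, -0.904, -0.273, 0.153], [0.944, 0.315, 0.098, 0.661], [-0.003, -0.29, 0.957, 0.373], [0.0, 0.0, 0.0, 1.0]] [[376.9, 0.0, 281.2], [0.0, 376.9, 211.4], [0.0, 0.0, 1.0]] [-0.10077844  0.          0.          0.          0.        ]
{'time': 0.15, 'qpos': array([ 1.08401522e+00,  2.87002940e-01,  1.57787850e+00,  5.22474118e-06,
        1.27860135e+00, -1.49991880e-01]), 'dq': array([-0.00037637, -0.00317801, -0.00554938, -0.00078296, -0.00099735,
       -0.0005546 ]), 'joint_efforts': array([ 1.34490605e-03, -4.06602466e+01, -2.93141055e+01, -1.43668003e-04,
        3.92738220e-03, -2.08558060e-05]), 'eef_pos': array([0.22279802, 0.6366615 , 0.25521725]), 'tcp_rot': array([ 1.67600556e-01,  9.85854533e-01, -8.96790169e-04, -2.98215009e-04]), 'contact_force': array([ 0.32485226, -0.33660228, -0.15369889]), 'wrist_torque': array([ 0.00710934, -0.04334037, -0.01150139]), 'finger_force': 0.0, 'opening': 1.0011704831519634} 0.025
```

View pics/top0.png

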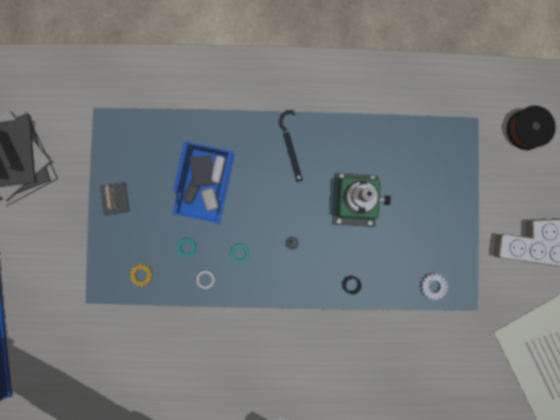

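View pics/side0.png

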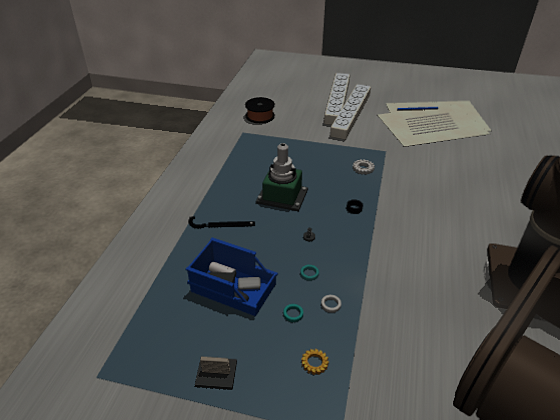

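Top view: the candidates are the gold cutter (141,275), white/bright ring (205,280), turquoise rings (187,247) and (240,252) (not meant), screw (292,243), black spacer (352,285), bright large cutter (434,287) and arbor pin around (365,193). The bright ring fits the end ring by colour. Measuring now, with one enlarged crop to confirm.

```bash
python3 - <<'E'
from h import *
d=cam('top'); f=d['frame']; hsv=cv2.cvtColor(f,cv2.COLOR_BGR2HSV)
def ring(u,v,z,r,mask):
    m=np.zeros(f.shape[:2],np.uint8); m[v-r:v+r,u-r:u+r]=mask[v-r:v+r,u-r:u+r]
    p=cv2.findNonZero(m); h=cv2.convexHull(p); (c,rad)=cv2.minEnclosingCircle(h); M=cv2.moments(h); c2=(M['m10']/M['m00'],M['m01']/M['m00'])
    P=onplane(d,[c,c2],z); ppm=456/(1.057-z); print(np.round(c,1),np.round(c2,1),'diam',2*rad/ppm,P.round(4).tolist(), 'depthz', depthpt(d,[(c[0]+rad*.85,c[1])])[0].round(3))
S,V=hsv[...,1],hsv[...,2]
bright=((V>120)&(S<70)).astype(np.uint8)*255
gold=((hsv[...,0]<35)&(S>110)&(V>80)).astype(np.uint8)*255
black=(V<48).astype(np.uint8)*255
print('large');ring(434,287,.012,22,bright)
print('spacer');ring(352,285,.016,18,black)
print('gold');ring(141,275,.010,20,gold)
print('end');ring(205,280,.010,18,bright)
# arbor by depth
o=[]
vv,uu=np.mgrid[160:235,325:400]; uv=np.c_[uu.ravel(),vv.ravel()]; P=depthpt(d,uv)
for lo,hi in((.160,.172),(.114,.124),(.070,.08)):
    q=P[(P[:,2]>lo)&(P[:,2]<hi)]; print(lo,len(q),q.mean(0).round(4), q.min(0).round(4),q.max(0).round(4))
for n,u,v in(('screw',292,243),('tq',187,247),('tq',240,252),('spanner',298,178),('bin',175,217)): print(n,onplane(d,[(u,v)],.03)[0].round(3))
a=cv2.resize(f[225:315,120:320],(800,360),interpolation=3); b=cv2.resize(f[155:305,320:460],(392,420),interpolation=3)
c=np.zeros((600,800,3),np.uint8); c[:240,:533]=cv2.resize(a,(533,240)); c[245:600,:]=0; c[245:600,:331]=cv2.resize(b,(331,355)); cv2.imwrite('pics/crop.png',c)
E
```

```text
large
[433.5 286.5] [433.5 286.5] diam 0.1393594177563985 [[0.4203, -0.3476, 0.012], [0.4203, -0.3476, 0.012]] depthz [ 0.42  -0.414  0.001]
spacer
[351.3 284.4] [352.5 285.2] diam 0.03693864396998756 [[0.4231, -0.1546, 0.016], [0.4214, -0.1573, 0.016]] depthz [ 0.422 -0.172  0.008]
gold
[140.8 274.6] [140.9 274.7] diam 0.048036083886497896 [[0.435, 0.3282, 0.01], [0.4347, 0.328, 0.01]] depthz [0.436 0.307 0.012]
end
[204.5 279.5] [204.5 279.5] diam 0.11364926242828369 [[0.4273, 0.1813, 0.01], [0.4273, 0.1813, 0.01]] depthz [0.427 0.134 0.   ]
0.16 122 [ 0.6189 -0.1609  0.1635] [ 0.6075 -0.1743  0.16  ] [ 0.6316 -0.1484  0.1671]
0.114 228 [ 0.6172 -0.1563  0.1181] [ 0.5962 -0.1845  0.1141] [ 0.6426 -0.1374  0.1235]
0.07 426 [ 0.6168 -0.1531  0.0731] [ 0.5754 -0.2033  0.07  ] [ 0.6623 -0.1174  0.0798]
screw [ 0.515 -0.016  0.03 ]
tq [0.501 0.22  0.03 ]
tq [0.493 0.1   0.03 ]
spanner [ 0.663 -0.027  0.03 ]
bin [0.568 0.249 0.03 ]
```

View pics/crop.png

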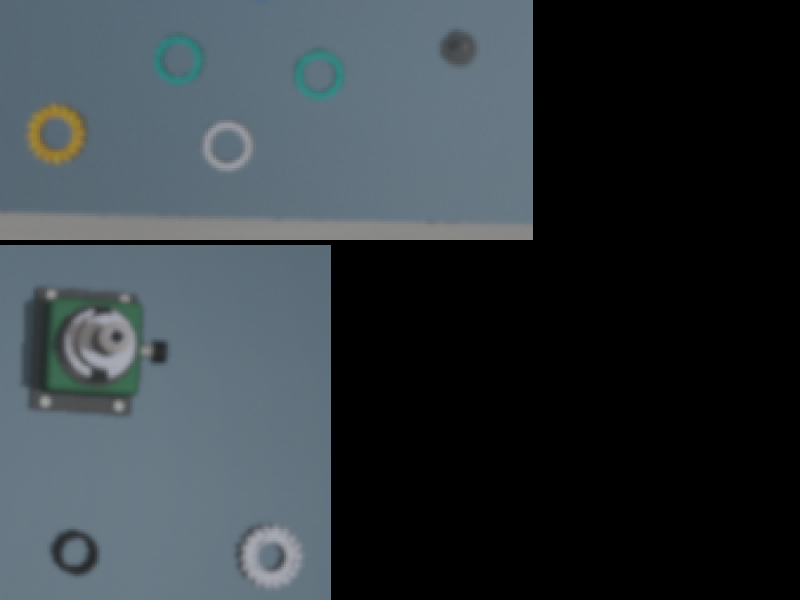

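Crop confirms: gold toothed disc, bright ring (not the two turquoise ones), black ring, bright toothed disc, arbor in green block. All sizes and reaches are plausible (large ≈ (0.420,-0.348), r=0.55). Moving.

>>> jog_arm(
  increments=[
    {"dx": 0.75, "dy": -1, "dz": 0, "gripper": 0.65},
    {"dx": 0.75, "dy": -1, "dz": 0, "gripper": 0.65},
    {"dx": 0.75, "dy": -1, "dz": 0, "gripper": 0.65},
    {"dx": 0.75, "dy": -1, "dz": 0, "gripper": 0.65},
  ],
  force=40,
)

```text
$.increments[0]: bad value
```

>>> jog_arm(
  increments=[
    {"dx": 0.75, "dy": -1.0, "dz": 0.0, "ax": 0.0, "ay": 0.0, "az": 0.0, "gripper": 0.65},
    {"dx": 0.75, "dy": -1.0, "dz": 0.0, "ax": 0.0, "ay": 0.0, "az": 0.0, "gripper": 0.65},
    {"dx": 0.75, "dy": -1.0, "dz": 0.0, "ax": 0.0, "ay": 0.0, "az": 0.0, "gripper": 0.65},
    {"dx": 0.75, "dy": -1.0, "dz": 0.0, "ax": 0.0, "ay": 0.0, "az": 0.0, "gripper": 0.65},
  ],
  force=40,
)

```text
time: 0.6
eef_pos: [0.316, 0.5133, 0.256]
tcp_rot: [0.17, 0.985, -0.001, 0.0]
contact_force: [-0.6, 1.0, 0.3]
opening: 0.825
finger_force: 0.0
```

>>> jog_arm(
  increments=[
    {"dx": 0.75, "dy": -1, "dz": 0, "ax": 0, "ay": 0, "az": 0, "gripper": 0.65},
    {"dx": 0.75, "dy": -1, "dz": 0, "ax": 0, "ay": 0, "az": 0, "gripper": 0.65},
    {"dx": 0.75, "dy": -1, "dz": 0, "ax": 0, "ay": 0, "az": 0, "gripper": 0.65},
    {"dx": 0.75, "dy": -1, "dz": 0, "ax": 0, "ay": 0, "az": 0, "gripper": 0.65},
  ],
)

```text
time: 1.0
eef_pos: [0.4058, 0.3936, 0.2563]
tcp_rot: [0.171, 0.985, -0.001, 0.001]
contact_force: [0.2, -0.0, 0.2]
opening: 0.824
finger_force: 0.0
```

>>> jog_arm(
  increments=[
    {"dx": 0.75, "dy": -1, "dz": 0, "ax": 0, "ay": 0, "az": 0, "gripper": 0.65},
    {"dx": 0.75, "dy": -1, "dz": 0, "ax": 0, "ay": 0, "az": 0, "gripper": 0.65},
    {"dx": 0.75, "dy": -1, "dz": 0, "ax": 0, "ay": 0, "az": 0, "gripper": 0.65},
    {"dx": 0.75, "dy": -1, "dz": 0, "ax": 0, "ay": 0, "az": 0, "gripper": 0.65},
  ],
)

```text
time: 1.4
eef_pos: [0.4957, 0.274, 0.2564]
tcp_rot: [0.17, 0.985, -0.0, 0.001]
contact_force: [-0.5, -0.2, 1.2]
opening: 0.826
finger_force: 0.0
```

>>> jog_arm(
  increments=[
    {"dx": 0, "dy": -1, "dz": 0, "ax": 0, "ay": 0, "az": 0, "gripper": 0.65},
    {"dx": 0, "dy": -1, "dz": 0, "ax": 0, "ay": 0, "az": 0, "gripper": 0.65},
    {"dx": 0, "dy": -1, "dz": 0, "ax": 0, "ay": 0, "az": 0, "gripper": 0.65},
    {"dx": 0, "dy": -1, "dz": 0, "ax": 0, "ay": 0, "az": 0, "gripper": 0.65},
  ],
)

```text
time: 1.8
eef_pos: [0.4927, 0.1564, 0.2563]
tcp_rot: [0.169, 0.986, 0.0, -0.0]
contact_force: [0.2, 0.9, -0.2]
opening: 0.829
finger_force: 0.0
```

>>> jog_arm(
  increments=[
    {"dx": 0, "dy": -1, "dz": 0, "ax": 0, "ay": 0, "az": 0, "gripper": 0.65},
    {"dx": 0, "dy": -1, "dz": 0, "ax": 0, "ay": 0, "az": 0, "gripper": 0.65},
    {"dx": 0, "dy": -1, "dz": 0, "ax": 0, "ay": 0, "az": 0, "gripper": 0.65},
    {"dx": 0, "dy": -1, "dz": 0, "ax": 0, "ay": 0, "az": 0, "gripper": 0.65},
  ],
)

```text
time: 2.2
eef_pos: [0.4933, 0.0369, 0.2564]
tcp_rot: [0.169, 0.986, 0.0, 0.0]
contact_force: [0.6, 1.0, -0.8]
opening: 0.827
finger_force: 0.0
```

>>> jog_arm(
  increments=[
    {"dx": 0, "dy": -1, "dz": 0, "ax": 0, "ay": 0, "az": 0, "gripper": 0.65},
    {"dx": 0, "dy": -1, "dz": 0, "ax": 0, "ay": 0, "az": 0, "gripper": 0.65},
    {"dx": 0, "dy": -1, "dz": 0, "ax": 0, "ay": 0, "az": 0, "gripper": 0.65},
    {"dx": 0, "dy": -1, "dz": 0, "ax": 0, "ay": 0, "az": 0, "gripper": 0.65},
  ],
)

```text
time: 2.6
eef_pos: [0.4937, -0.0829, 0.2564]
tcp_rot: [0.168, 0.986, 0.0, 0.0]
contact_force: [0.5, 0.4, 1.4]
opening: 0.828
finger_force: 0.0
```

>>> jog_arm(
  increments=[
    {"dx": 0, "dy": -1, "dz": 0, "ax": 0, "ay": 0, "az": 0, "gripper": 0.65},
    {"dx": 0, "dy": -1, "dz": 0, "ax": 0, "ay": 0, "az": 0, "gripper": 0.65},
    {"dx": 0, "dy": -1, "dz": 0, "ax": 0, "ay": 0, "az": 0, "gripper": 0.65},
    {"dx": 0, "dy": -1, "dz": 0, "ax": 0, "ay": 0, "az": 0, "gripper": 0.65},
  ],
)

```text
time: 3.0
eef_pos: [0.494, -0.2027, 0.2562]
tcp_rot: [0.168, 0.986, 0.0, 0.0]
contact_force: [0.8, 0.3, -0.5]
opening: 0.826
finger_force: 0.0
```

>>> jog_arm(
  increments=[
    {"dx": -0.6, "dy": -1, "dz": -1, "ax": 0, "ay": 0, "az": 0, "gripper": 0.65},
    {"dx": -0.6, "dy": -1, "dz": -1, "ax": 0, "ay": 0, "az": 0, "gripper": 0.65},
    {"dx": -0.6, "dy": -1, "dz": -1, "ax": 0, "ay": 0, "az": 0, "gripper": 0.65},
    {"dx": -0.6, "dy": -1, "dz": -1, "ax": 0, "ay": 0, "az": 0, "gripper": 0.65},
    {"dx": -0.6, "dy": -1, "dz": -1, "ax": 0, "ay": 0, "az": 0, "gripper": 0.65},
    {"dx": -0.6, "dy": -1, "dz": -1, "ax": 0, "ay": 0, "az": 0, "gripper": 0.65},
  ],
)

```text
time: 3.6
eef_pos: [0.4221, -0.3208, 0.1361]
tcp_rot: [0.167, 0.986, 0.001, -0.0]
contact_force: [0.0, 0.3, 1.0]
opening: 0.828
finger_force: 0.0
```

```bash
python3 - <<'E'
from h import *
d=cam('wrist'); cv2.imwrite('pics/w1.png',d['frame']); s=get_state(); print(s['eef_pos'],s['tcp_rot'],s['qpos'],s['contact_force'])
E
```

```text
[ 0.4226833  -0.32121996  0.13715137] [1.66618837e-01 9.86021179e-01 1.28592829e-04 6.17617362e-04] [-8.41481408e-01  1.02877196e-01  2.02359950e+00  1.14465142e-03
  1.01431171e+00 -2.07808274e+00] [ 0.57423341 -0.11478315  0.40405042]
```

View pics/w1.png

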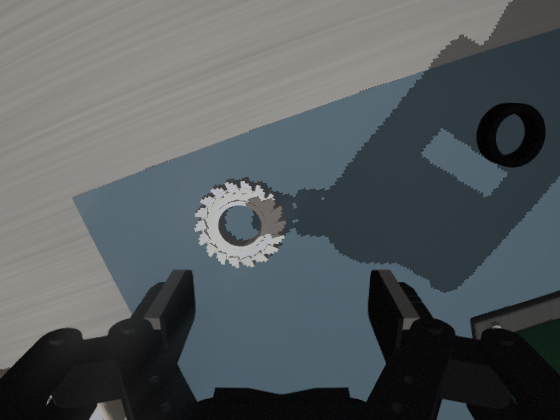

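Wrist view: large cutter at (240,223), its bore clear; spacer at (512,134). Fingertips at about (194,290) and (370,290).

```bash
cat >> h.py <<'E'
def depthring(d,c,r,zlo,zhi,zp):
    "hull of the pixels whose depth height is within zlo..zhi; centre on plane zp"
    u,v=c; vv,uu=np.mgrid[max(0,v-r):min(420,v+r),max(0,u-r):min(560,u+r)]; uv=np.c_[uu.ravel(),vv.ravel()]
    P=depthpt(d,uv); k=(P[:,2]>zlo)&(P[:,2]<zhi); q=onplane(d,uv[k],zp)[:,:2].astype(np.float32)
    h=cv2.convexHull(q); c1,rad=cv2.minEnclosingCircle(q); M=cv2.moments(h); 
    print(k.sum(),'z',np.median(P[k,2]).round(4),'circ',np.round(c1,4),'diam',round(2*rad,4),'hullc',np.round([M['m10']/M['m00'],M['m01']/M['m00']],4),'eqdiam',round(2*(M['m00']/np.pi)**.5,4))
E
python3 - <<'E'
from h import *
d=cam('wrist')
depthring(d,(240,223),60,.0075,.02,.012)
depthring(d,(512,134),45,.011,.03,.016)
E
```

```text
4517 z 0.0122 circ [ 0.4214 -0.3502] diam 0.0642 hullc [ 0.4215 -0.3502] eqdiam 0.0628
1900 z 0.0162 circ [ 0.4213 -0.1594] diam 0.0455 hullc [ 0.4216 -0.1593] eqdiam 0.0432
```

>>> jog_arm(
  increments=[
    {"dx": 0, "dy": -0.23, "dz": -0.2, "ax": 0, "ay": 0, "az": 0, "gripper": 0.65},
    {"dx": 0, "dy": -0.23, "dz": -0.5, "ax": 0, "ay": 0, "az": 0, "gripper": 0.65},
    {"dx": 0, "dy": -0.23, "dz": -0.7, "ax": 0, "ay": 0, "az": 0, "gripper": 0.65},
    {"dx": 0, "dy": -0.23, "dz": -0.75, "ax": 0, "ay": 0, "az": 0, "gripper": 0.65},
    {"dx": 0, "dy": -0.23, "dz": -0.75, "ax": 0, "ay": 0, "az": 0, "gripper": 0.65},
  ],
)

```text
time: 4.2
eef_pos: [0.4219, -0.3496, 0.0466]
tcp_rot: [0.167, 0.986, 0.0, -0.0]
contact_force: [0.4, -0.3, 0.3]
opening: 0.826
finger_force: 0.0
```

```bash
python3 - <<'E'
from h import *
d=cam('wrist'); cv2.imwrite('pics/w2.png',d['frame']); s=get_state(); print(s['eef_pos'],s['contact_force'])
depthring(d,(281,330),75,.0085,.02,.012)
E
```

```text
[ 0.42235017 -0.35043748  0.04773793] [-0.25022736  0.40262316  0.9100494 ]
5785 z 0.0122 circ [ 0.4222 -0.3507] diam 0.0631 hullc [ 0.4307 -0.3536] eqdiam 0.0506
```

View pics/w2.png

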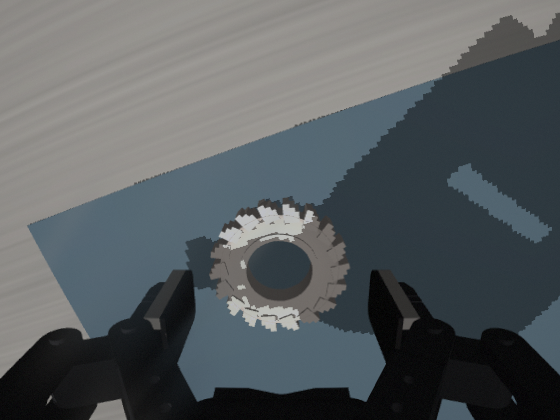

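Wrist view: cutter at (280,265) is centred between the fingertips (194/370). Descending and gripping.

>>> jog_arm(
  increments=[
    {"dx": 0, "dy": 0, "dz": -0.05, "ax": 0, "ay": 0, "az": 0, "gripper": 0.65},
    {"dx": 0, "dy": 0, "dz": -0.1, "ax": 0, "ay": 0, "az": 0, "gripper": 0.65},
    {"dx": 0, "dy": 0, "dz": -0.16, "ax": 0, "ay": 0, "az": 0, "gripper": 0.65},
    {"dx": 0, "dy": 0, "dz": -0.16, "ax": 0, "ay": 0, "az": 0, "gripper": 0.65},
  ],
)

```text
time: 4.65
eef_pos: [0.4205, -0.3499, 0.0261]
tcp_rot: [0.168, 0.986, 0.001, -0.001]
contact_force: [-0.3, 0.8, -0.3]
opening: 0.83
finger_force: 0.0
```

>>> jog_arm(
  increments=[
    {"dx": 0, "dy": 0, "dz": -0.04, "ax": 0, "ay": 0, "az": 0, "gripper": 0.65},
    {"dx": 0, "dy": 0, "dz": -0.04, "ax": 0, "ay": 0, "az": 0, "gripper": 0.65},
  ],
)

```text
time: 4.85
eef_pos: [0.4207, -0.3503, 0.0217]
tcp_rot: [0.168, 0.986, 0.0, -0.0]
contact_force: [-0.4, 0.4, 0.1]
opening: 0.825
finger_force: 0.0
```

```bash
python3 - <<'E'
from h import *
d=cam('wrist'); cv2.imwrite('pics/w3.png',d['frame']); s=get_state(); print(s['eef_pos'],s['contact_force'])
for p in [(186,290),(376,290),(188,276),(374,276)]: print(depthpt(d,[p])[0].round(4))
E
```

```text
[ 0.42080708 -0.35038037  0.02192272] [-1.18540655 -0.23064404  0.3959244 ]
[ 0.4033 -0.3813  0.0166]
[ 0.4273 -0.3149  0.0153]
[ 0.3997 -0.3798  0.0128]
[ 0.4237 -0.3137  0.0112]
```

>>> jog_arm(
  increments=[
    {"dx": 0, "dy": 0, "dz": -0.03, "ax": 0, "ay": 0, "az": 0, "gripper": 0.65},
    {"dx": 0, "dy": 0, "dz": -0.05, "ax": 0, "ay": 0, "az": 0, "gripper": 0.65},
    {"dx": 0, "dy": 0, "dz": -0.05, "ax": 0, "ay": 0, "az": 0, "gripper": 0.65},
  ],
)

```text
time: 5.2
eef_pos: [0.4212, -0.3508, 0.0172]
tcp_rot: [0.168, 0.986, 0.0, -0.0]
contact_force: [-1.8, 1.4, 5.1]
opening: 0.824
finger_force: 2.9
```

>>> jog_arm(
  increments=[
    {"dx": 0, "dy": 0, "dz": 0, "ax": 0, "ay": 0, "az": 0, "gripper": 0.4},
    {"dx": 0, "dy": 0, "dz": 0, "ax": 0, "ay": 0, "az": 0, "gripper": 0.3},
    {"dx": 0, "dy": 0, "dz": 0, "ax": 0, "ay": 0, "az": 0, "gripper": 0.2},
    {"dx": 0, "dy": 0, "dz": 0, "ax": 0, "ay": 0, "az": 0, "gripper": 0},
    {"dx": 0, "dy": 0, "dz": 0, "ax": 0, "ay": 0, "az": 0, "gripper": -0.2},
    {"dx": 0, "dy": 0, "dz": 0, "ax": 0, "ay": 0, "az": 0, "gripper": -0.2},
  ],
  force=40,
)

```text
time: 5.8
eef_pos: [0.4224, -0.352, 0.0195]
tcp_rot: [0.168, 0.986, -0.001, 0.001]
contact_force: [-2.4, 2.9, 14.7]
opening: 0.727
finger_force: 49.3
```

```bash
python3 - <<'E'
from h import *
d=cam('wrist'); cv2.imwrite('pics/w4.png',d['frame']); s=get_state(); print(s['eef_pos'],s['contact_force'],s['opening'],s['finger_force'])
E
```

```text
[ 0.42235874 -0.35199188  0.01953892] [-3.17500466  2.52229379 15.75444214] 0.7271060833487845 49.252015769016
```

View pics/w4.png

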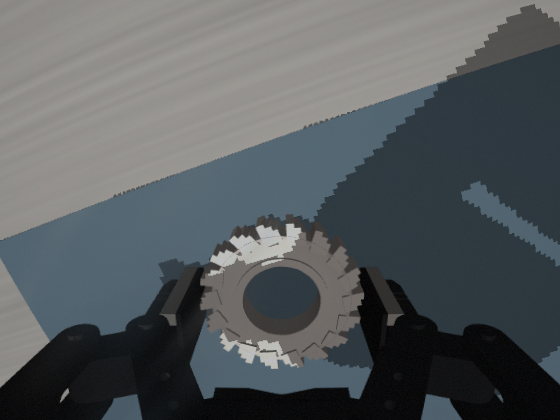

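Cutter is gripped, centred (280,295) between the pads at opening 0.727 (62 mm, fits 63). Lifting and taking it towards the arbor.

>>> jog_arm(
  increments=[
    {"dx": 0, "dy": 0, "dz": 0.1, "ax": 0, "ay": 0, "az": 0, "gripper": -0.2},
    {"dx": 0, "dy": 0, "dz": 0.4, "ax": 0, "ay": 0, "az": 0, "gripper": -0.2},
    {"dx": 0, "dy": 0, "dz": 0.7, "ax": 0, "ay": 0, "az": 0, "gripper": -0.2},
    {"dx": 0, "dy": 0, "dz": 1, "ax": 0, "ay": 0, "az": 0, "gripper": -0.2},
    {"dx": 0, "dy": 0, "dz": 1, "ax": 0, "ay": 0, "az": 0, "gripper": -0.2},
  ],
  force=60,
)

```text
time: 6.35
eef_pos: [0.4233, -0.3532, 0.1422]
tcp_rot: [0.168, 0.986, -0.004, 0.004]
contact_force: [0.9, -0.3, -2.1]
opening: 0.713
finger_force: 66.1
```

>>> jog_arm(
  increments=[
    {"dx": 0.2, "dy": 0.2, "dz": 0.3, "ax": 0, "ay": 0, "az": 0, "gripper": -0.2},
    {"dx": 0.4, "dy": 0.4, "dz": 0.6, "ax": 0, "ay": 0, "az": 0, "gripper": -0.2},
    {"dx": 0.6, "dy": 0.6, "dz": 0.7, "ax": 0, "ay": 0, "az": 0, "gripper": -0.2},
    {"dx": 0.8, "dy": 0.8, "dz": 0.7, "ax": 0, "ay": 0, "az": 0, "gripper": -0.2},
    {"dx": 0.8, "dy": 0.8, "dz": 0.7, "ax": 0, "ay": 0, "az": 0, "gripper": -0.2},
  ],
)

```text
time: 6.85
eef_pos: [0.5185, -0.2515, 0.2193]
tcp_rot: [0.166, 0.986, 0.001, -0.0]
contact_force: [-1.2, -0.3, -2.3]
opening: 0.718
finger_force: 66.4
```

```bash
python3 - <<'E'
from h import *
d=cam('wrist'); cv2.imwrite('pics/w5.png',d['frame']); s=get_state(); print(s['eef_pos'],s['contact_force'],s['opening'],s['finger_force'])
E
```

```text
[ 0.51720742 -0.25265673  0.21852757] [-0.37606216  0.02999739 -1.95371467] 0.7173622042656818 66.42992690205574
```

View pics/w5.png

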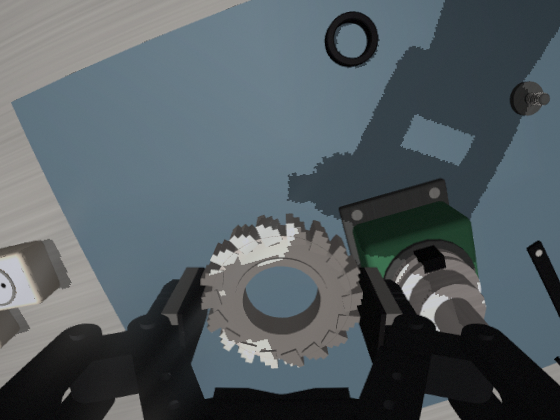

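Cutter held level; arbor's collar visible at (440,280). Fit the arbor axis from the cameras' depth points (known radii), and the held disc's centre.

```bash
cat >> h.py <<'E'
from scipy.optimize import least_squares
def cloud(d,st=1):
    vv,uu=np.mgrid[0:420:st,0:560:st]; uv=np.c_[uu.ravel(),vv.ravel()]; uv=uv[d['depth'][uv[:,1],uv[:,0]]>0]; return depthpt(d,uv)
def axisfit(P,zlo,zhi,r,c0=(.6185,-.16)):
    k=(P[:,2]>zlo)&(P[:,2]<zhi)&(np.hypot(*(P[:,:2]-c0).T)<r+.008); q=P[k,:2]
    if len(q)<20: return print('few',len(q))
    s=least_squares(lambda c:np.hypot(*(q-c).T)-r,c0,loss='soft_l1',f_scale=.001); print(len(q),s.x.round(4),'res',np.abs(s.fun).mean().round(4))
E
python3 - <<'E'
from h import *
for n in('side','top','wrist'):
    d=cam(n); P=cloud(d); print(n)
    axisfit(P,.124,.157,.0135); axisfit(P,.098,.115,.024); axisfit(P,.076,.092,.0315)
s=get_state();e=s['eef_pos'];print(e)
t=e[2]-.0075
for lo,hi in((t-.002,t+.004),(t-.003,t+.003)): depthring(d,(281,292),85,lo,hi,t)
P=depthpt(d,[(u,v) for v in(245,345) for u in(250,280,310)]); print(P.round(4), e[2]-P[:,2])
E
```

```text
side
121 [ 0.6214 -0.1607] res 0.0013
110 [ 0.6213 -0.1611] res 0.0016
147 [ 0.6212 -0.1622] res 0.0022
top
44 [ 0.6194 -0.1613] res 0.0002
46 [ 0.6193 -0.1616] res 0.0019
106 [ 0.6188 -0.1612] res 0.0024
wrist
874 [ 0.6196 -0.1618] res 0.0003
882 [ 0.6198 -0.1617] res 0.0003
981 [ 0.6179 -0.16  ] res 0.0017
[ 0.51596337 -0.25457136  0.21861208]
13360 z 0.2108 circ [ 0.517  -0.2544] diam 0.0679 hullc [ 0.5155 -0.2538] eqdiam 0.0636
13871 z 0.2107 circ [ 0.516 -0.254] diam 0.0675 hullc [ 0.5153 -0.2537] eqdiam 0.0636
[[ 0.4906 -0.2569  0.2109]
 [ 0.494  -0.2467  0.2113]
 [ 0.4978 -0.2366  0.2106]
 [ 0.53   -0.2718  0.2118]
 [ 0.535  -0.261   0.2101]
 [ 0.5381 -0.2496  0.2113]] [0.0076931  0.00735404 0.00801544 0.0068354  0.00848464 0.00732142]
```

Arbor axis ≈ (0.6197,-0.1617) (top and wrist agree; seat heights fit). Relative shift disc → arbor = (+104, +92) mm.

>>> jog_arm(
  increments=[
    {"dx": 0.3, "dy": 0.25, "dz": 0, "ax": 0, "ay": 0, "az": 0, "gripper": -0.2},
    {"dx": 0.6, "dy": 0.5, "dz": 0, "ax": 0, "ay": 0, "az": 0, "gripper": -0.2},
    {"dx": 0.868, "dy": 0.768, "dz": 0, "ax": 0, "ay": 0, "az": 0, "gripper": -0.2},
    {"dx": 0.868, "dy": 0.768, "dz": 0, "ax": 0, "ay": 0, "az": 0, "gripper": -0.2},
    {"dx": 0.868, "dy": 0.768, "dz": 0, "ax": 0, "ay": 0, "az": 0, "gripper": -0.2},
    {"dx": 0.868, "dy": 0.768, "dz": 0, "ax": 0, "ay": 0, "az": 0, "gripper": -0.2},
  ],
)

```text
time: 7.65
eef_pos: [0.6201, -0.1636, 0.2195]
tcp_rot: [0.168, 0.986, -0.0, -0.001]
contact_force: [-0.1, -0.9, -2.0]
opening: 0.715
finger_force: 66.5
```

```bash
cat >> h.py <<'E'
def held(d,above,dia,zoff=.006):
    "centre of held ring from its top face, which lies 'above' m below TCP (positive)"
    e=get_state()['eef_pos']; t=e[2]-above; P=cloud(d); k=(abs(P[:,2]-t)<.003)&(np.hypot(*(P[:,:2]-e[:2]).T)<dia/2+.004)
    q=P[k]; R_=np.hypot(*(q[:,:2]-e[:2]).T); i=q[R_<.023]  # bore edge
    r=least_squares(lambda c:np.hypot(*(i[np.hypot(*(i[:,:2]-c).T).argsort()[:150],:2]-c).T)-.01475,e[:2]).x
    h=cv2.convexHull(q[:,:2].astype(np.float32)); M=cv2.moments(h)
    print('tcp',e.round(4),'hull',np.round([M['m10']/M['m00'],M['m01']/M['m00']],4),'bore',r.round(4),'ztop',np.median(q[:,2]).round(4))
E
python3 - <<'E'
from h import *
d=cam('wrist'); cv2.imwrite('pics/w6.png',d['frame']); s=get_state(); print(s['contact_force'],s['qpos'][5])
held(d,.0078,.063); P=cloud(d); k=(P[:,2]>.155)&(P[:,2]<.172)&(np.hypot(P[:,0]-.6197,P[:,1]+.1617)<.02); q=P[k]; print(k.sum(),q.min(0),q.max(0))
E
```

```text
[-0.13569985 -0.02220284 -1.73064233] -1.6477301200947065
tcp [ 0.6201 -0.1637  0.2198] hull [ 0.6194 -0.1633] bore [ 0.6194 -0.1632] ztop 0.2118
126 [ 0.60605634 -0.17135272  0.15506704] [ 0.63329163 -0.15678312  0.1662297 ]
```

View pics/w6.png

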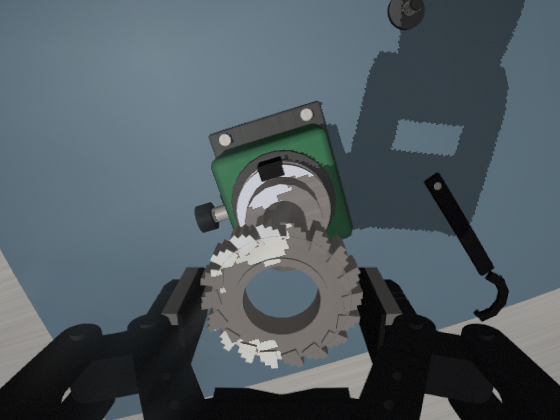

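Wrist view: bore at (282,296), pin below it at (285,215) in perspective. Bore is 1.5 mm short in y; correct and start down the lead-in.

>>> jog_arm(
  increments=[
    {"dx": 0, "dy": 0.012, "dz": -0.08, "ax": 0, "ay": 0, "az": 0, "gripper": -0.2},
    {"dx": 0, "dy": 0.012, "dz": -0.16, "ax": 0, "ay": 0, "az": 0, "gripper": -0.2},
    {"dx": 0, "dy": 0.012, "dz": -0.22, "ax": 0, "ay": 0, "az": 0, "gripper": -0.2},
    {"dx": 0, "dy": 0.012, "dz": -0.26, "ax": 0, "ay": 0, "az": 0, "gripper": -0.2},
    {"dx": 0, "dy": 0.012, "dz": -0.26, "ax": 0, "ay": 0, "az": 0, "gripper": -0.2},
  ],
)

```text
time: 8.2
eef_pos: [0.6205, -0.1607, 0.1875]
tcp_rot: [0.168, 0.986, 0.0, -0.001]
contact_force: [-1.4, -0.6, -1.9]
opening: 0.714
finger_force: 66.5
```

```bash
python3 - <<'E'
from h import *
d=cam('wrist'); held(d,.0078,.063); P=cloud(d); axisfit(P,.124,.157,.0135); axisfit(P,.098,.115,.024)
E
```

```text
tcp [ 0.6209 -0.1608  0.1883] hull [ 0.6198 -0.1604] bore [ 0.6197 -0.1603] ztop 0.1799
20 [ 0.6197 -0.1614] res 0.0001
521 [ 0.6199 -0.1618] res 0.0001
```

>>> jog_arm(
  increments=[
    {"dx": 0, "dy": -0.01, "dz": 0, "ax": 0, "ay": 0, "az": 0, "gripper": -0.2},
    {"dx": 0, "dy": -0.01, "dz": -0.03, "ax": 0, "ay": 0, "az": 0, "gripper": -0.2},
    {"dx": 0, "dy": -0.01, "dz": -0.06, "ax": 0, "ay": 0, "az": 0, "gripper": -0.2},
    {"dx": 0, "dy": -0.01, "dz": -0.09, "ax": 0, "ay": 0, "az": 0, "gripper": -0.2},
    {"dx": 0, "dy": -0.01, "dz": -0.12, "ax": 0, "ay": 0, "az": 0, "gripper": -0.2},
    {"dx": 0, "dy": -0.01, "dz": -0.12, "ax": 0, "ay": 0, "az": 0, "gripper": -0.2},
  ],
)

```text
time: 8.85
eef_pos: [0.6207, -0.1619, 0.1737]
tcp_rot: [0.168, 0.986, 0.0, -0.001]
contact_force: [-0.2, -0.1, -2.5]
opening: 0.715
finger_force: 66.5
```

```bash
python3 - <<'E'
from h import *
d=cam('wrist'); held(d,.0078,.063); P=cloud(d); axisfit(P,.098,.115,.024); print(get_state()['contact_force'])
E
```

```text
tcp [ 0.6209 -0.162   0.1741] hull [ 0.6202 -0.1615] bore [ 0.621 -0.161] ztop 0.1659
622 [ 0.6199 -0.1618] res 0.0002
[-0.88616352  0.8620076  -1.6550512 ]
```

>>> jog_arm(
  increments=[
    {"dx": 0, "dy": 0, "dz": -0.04, "ax": 0, "ay": 0, "az": 0, "gripper": -0.2},
    {"dx": 0, "dy": 0, "dz": -0.08, "ax": 0, "ay": 0, "az": 0, "gripper": -0.2},
    {"dx": 0, "dy": 0, "dz": -0.12, "ax": 0, "ay": 0, "az": 0, "gripper": -0.2},
    {"dx": 0, "dy": 0, "dz": -0.16, "ax": 0, "ay": 0, "az": 0, "gripper": -0.2},
    {"dx": 0, "dy": 0, "dz": -0.2, "ax": 0, "ay": 0, "az": 0, "gripper": -0.2},
    {"dx": 0, "dy": 0, "dz": -0.25, "ax": 0, "ay": 0, "az": 0, "gripper": -0.2},
    {"dx": 0, "dy": 0, "dz": -0.25, "ax": 0, "ay": 0, "az": 0, "gripper": -0.2},
  ],
)

```text
time: 9.6
eef_pos: [0.6206, -0.1619, 0.1433]
tcp_rot: [0.168, 0.986, 0.0, -0.001]
contact_force: [-0.1, -0.7, -1.2]
opening: 0.719
finger_force: 66.5
```

>>> jog_arm(
  increments=[
    {"dx": 0, "dy": 0, "dz": -0.01, "ax": 0, "ay": 0, "az": 0, "gripper": -0.2},
    {"dx": 0, "dy": 0, "dz": -0.02, "ax": 0, "ay": 0, "az": 0, "gripper": -0.2},
    {"dx": 0, "dy": 0, "dz": -0.02, "ax": 0, "ay": 0, "az": 0, "gripper": -0.2},
  ],
)

```text
time: 9.9
eef_pos: [0.6213, -0.1621, 0.1424]
tcp_rot: [0.168, 0.986, -0.0, 0.0]
contact_force: [0.0, 0.1, -2.1]
opening: 0.714
finger_force: 66.5
```

>>> jog_arm(
  increments=[
    {"dx": 0, "dy": 0, "dz": -0.01, "ax": 0, "ay": 0, "az": 0, "gripper": -0.2},
    {"dx": 0, "dy": 0, "dz": -0.02, "ax": 0, "ay": 0, "az": 0, "gripper": -0.2},
    {"dx": 0, "dy": 0, "dz": -0.02, "ax": 0, "ay": 0, "az": 0, "gripper": -0.2},
  ],
)

```text
time: 10.2
eef_pos: [0.6212, -0.1621, 0.1398]
tcp_rot: [0.168, 0.986, 0.0, 0.0]
contact_force: [-0.1, -0.8, -2.3]
opening: 0.717
finger_force: 66.5
```

>>> jog_arm(
  increments=[
    {"dx": 0, "dy": 0, "dz": -0.01, "ax": 0, "ay": 0, "az": 0, "gripper": -0.2},
    {"dx": 0, "dy": 0, "dz": -0.02, "ax": 0, "ay": 0, "az": 0, "gripper": -0.2},
    {"dx": 0, "dy": 0, "dz": -0.02, "ax": 0, "ay": 0, "az": 0, "gripper": -0.2},
    {"dx": 0, "dy": 0, "dz": -0.02, "ax": 0, "ay": 0, "az": 0, "gripper": -0.2},
  ],
)

```text
time: 10.6
eef_pos: [0.6213, -0.1622, 0.1379]
tcp_rot: [0.168, 0.986, -0.0, 0.0]
contact_force: [-1.4, 0.7, 0.4]
opening: 0.717
finger_force: 66.6
```

>>> jog_arm(
  increments=[
    {"dx": 0, "dy": 0, "dz": -0.01, "ax": 0, "ay": 0, "az": 0, "gripper": -0.2},
    {"dx": 0, "dy": 0, "dz": -0.01, "ax": 0, "ay": 0, "az": 0, "gripper": -0.2},
    {"dx": 0, "dy": 0, "dz": -0.01, "ax": 0, "ay": 0, "az": 0, "gripper": -0.2},
  ],
)

```text
time: 10.9
eef_pos: [0.6213, -0.1622, 0.1378]
tcp_rot: [0.168, 0.986, -0.0, -0.0]
contact_force: [-3.0, 1.4, 5.2]
opening: 0.718
finger_force: 67.1
```

Seated (5 N, height as expected). Release and lift away.

>>> jog_arm(
  increments=[
    {"dx": 0, "dy": 0, "dz": 0, "ax": 0, "ay": 0, "az": 0, "gripper": 0.5},
    {"dx": 0, "dy": 0, "dz": 0, "ax": 0, "ay": 0, "az": 0, "gripper": 0.7},
    {"dx": 0, "dy": 0, "dz": 0, "ax": 0, "ay": 0, "az": 0, "gripper": 0.7},
    {"dx": 0, "dy": 0, "dz": 0.02, "ax": 0, "ay": 0, "az": 0, "gripper": 0.7},
    {"dx": 0, "dy": 0, "dz": 0.2, "ax": 0, "ay": 0, "az": 0, "gripper": 0.7},
    {"dx": 0, "dy": 0, "dz": 0.5, "ax": 0, "ay": 0, "az": 0, "gripper": 0.7},
    {"dx": 0, "dy": 0, "dz": 0.7, "ax": 0, "ay": 0, "az": 0, "gripper": 0.7},
    {"dx": 0, "dy": 0, "dz": 0.7, "ax": 0, "ay": 0, "az": 0, "gripper": 0.7},
  ],
  force=40,
)

```text
time: 11.7
eef_pos: [0.6237, -0.1631, 0.226]
tcp_rot: [0.168, 0.986, -0.001, 0.005]
contact_force: [0.3, -0.3, 0.7]
opening: 0.849
finger_force: 0.0
```

>>> jog_arm(
  increments=[
    {"dx": -0.35, "dy": 0, "dz": 0, "ax": 0, "ay": 0, "az": 0, "gripper": 0.4},
    {"dx": -0.7, "dy": 0, "dz": 0, "ax": 0, "ay": 0, "az": 0, "gripper": 0.4},
    {"dx": -1, "dy": 0, "dz": 0, "ax": 0, "ay": 0, "az": 0, "gripper": 0.4},
    {"dx": -1, "dy": 0, "dz": 0, "ax": 0, "ay": 0, "az": 0, "gripper": 0.4},
  ],
)

```text
time: 12.1
eef_pos: [0.4969, -0.161, 0.2176]
tcp_rot: [0.168, 0.986, 0.001, -0.003]
contact_force: [0.0, -0.2, 0.0]
opening: 0.703
finger_force: 0.0
```

```bash
python3 - <<'E'
from h import *
d=cam('wrist'); cv2.imwrite('pics/w7.png',d['frame']); s=get_state(); print(s['eef_pos'],s['contact_force'],s['opening'])
P=cloud(d); k=(P[:,2]>.011)&(P[:,2]<.03)&(np.hypot(P[:,0]-.4215,P[:,1]+.159)<.03); q=P[k]
c,r=cv2.minEnclosingCircle(q[q[:,2]>.0145,:2].astype(np.float32)); print(c,2*r,np.median(q[:,2]))
t=cam('top');P=cloud(t); axisfit(P,.119,.129,.0315); k=(np.hypot(P[:,0]-.6197,P[:,1]+.1617)<.031)&(np.hypot(P[:,0]-.6197,P[:,1]+.1617)>.016)&(P[:,2]>.1); print('cutter top z',np.percentile(P[k,2],[10,50,90]))
E
```

```text
[ 0.49917174 -0.16159277  0.2187158 ] [0.83239294 0.1887912  0.19656753] 0.7004311580577917
(0.4225413501262665, -0.15792420506477356) 0.04258791729807854 0.01657748016151317
216 [ 0.6239 -0.1685] res 0.0072
cutter top z [0.12665039 0.12928699 0.13156087]
```

View pics/w7.png

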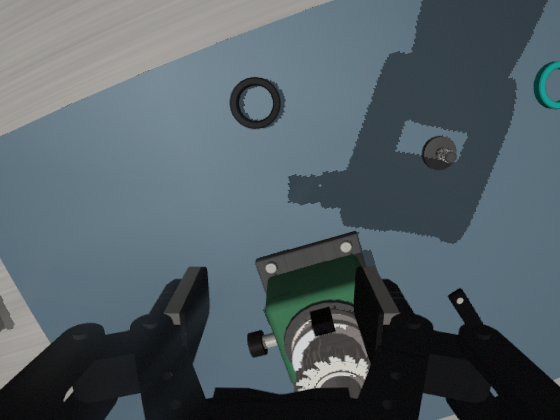

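Wrist view: spacer ring at (256,103), arbor with cutter seated at (335,370). Go over the spacer.

>>> jog_arm(
  increments=[
    {"dx": -0.3, "dy": 0.03, "dz": -0.2, "ax": 0, "ay": 0, "az": 0, "gripper": 0.4},
    {"dx": -0.64, "dy": 0.03, "dz": -0.5, "ax": 0, "ay": 0, "az": 0, "gripper": 0.4},
    {"dx": -0.64, "dy": 0.03, "dz": -0.8, "ax": 0, "ay": 0, "az": 0, "gripper": 0.4},
    {"dx": -0.64, "dy": 0.03, "dz": -1, "ax": 0, "ay": 0, "az": 0, "gripper": 0.4},
    {"dx": -0.64, "dy": 0.03, "dz": -1, "ax": 0, "ay": 0, "az": 0, "gripper": 0.4},
  ],
)

```text
time: 12.7
eef_pos: [0.4228, -0.1573, 0.0968]
tcp_rot: [0.168, 0.986, 0.002, -0.003]
contact_force: [-0.5, 0.8, 0.6]
opening: 0.697
finger_force: 0.0
```

>>> jog_arm(
  increments=[
    {"dx": 0, "dy": 0, "dz": -0.2, "ax": 0, "ay": 0, "az": 0, "gripper": 0.4},
    {"dx": 0, "dy": 0, "dz": -0.4, "ax": 0, "ay": 0, "az": 0, "gripper": 0.4},
    {"dx": 0, "dy": 0, "dz": -0.45, "ax": 0, "ay": 0, "az": 0, "gripper": 0.4},
    {"dx": 0, "dy": 0, "dz": -0.45, "ax": 0, "ay": 0, "az": 0, "gripper": 0.4},
    {"dx": 0, "dy": 0, "dz": -0.45, "ax": 0, "ay": 0, "az": 0, "gripper": 0.4},
  ],
)

```text
time: 13.2
eef_pos: [0.4259, -0.1592, 0.0478]
tcp_rot: [0.167, 0.986, -0.001, 0.001]
contact_force: [-0.2, 0.3, 0.3]
opening: 0.699
finger_force: 0.0
```

```bash
cat >> h.py <<'E'
def ringon(d,z,dia,c0):
    P=cloud(d); k=(abs(P[:,2]-z)<.0025)&(np.hypot(*(P[:,:2]-c0).T)<dia*.8); c,r=cv2.minEnclosingCircle(P[k,:2].astype(np.float32)); print('n',k.sum(),'c',np.round(c,4),'d',round(2*r,4),'tcp',get_state()['eef_pos'].round(4))
E
python3 - <<'E'
from h import *
d=cam('wrist'); ringon(d,.016,.042,(.422,-.158)); print(get_state()['contact_force'])
E
```

```text
n 3590 c [ 0.4222 -0.1575] d 0.0428 tcp [ 0.4258 -0.1593  0.0479]
[0.43213618 0.24729347 0.0085709 ]
```

>>> jog_arm(
  increments=[
    {"dx": -0.03, "dy": 0.015, "dz": 0, "ax": 0, "ay": 0, "az": 0, "gripper": 0.4},
    {"dx": -0.03, "dy": 0.015, "dz": -0.07, "ax": 0, "ay": 0, "az": 0, "gripper": 0.4},
    {"dx": -0.03, "dy": 0.015, "dz": -0.13, "ax": 0, "ay": 0, "az": 0, "gripper": 0.4},
    {"dx": -0.03, "dy": 0.015, "dz": -0.17, "ax": 0, "ay": 0, "az": 0, "gripper": 0.4},
    {"dx": -0.03, "dy": 0.015, "dz": -0.17, "ax": 0, "ay": 0, "az": 0, "gripper": 0.4},
  ],
)

```text
time: 13.75
eef_pos: [0.42, -0.1562, 0.0248]
tcp_rot: [0.168, 0.986, 0.0, -0.001]
contact_force: [0.3, 0.0, -1.0]
opening: 0.702
finger_force: 0.0
```

>>> jog_arm(
  increments=[
    {"dx": 0, "dy": 0, "dz": 0, "ax": 0, "ay": 0, "az": 0, "gripper": 0.2},
    {"dx": 0, "dy": 0, "dz": 0, "ax": 0, "ay": 0, "az": 0, "gripper": 0.1},
    {"dx": 0, "dy": 0, "dz": 0, "ax": 0, "ay": 0, "az": 0, "gripper": 0},
    {"dx": 0, "dy": 0, "dz": 0, "ax": 0, "ay": 0, "az": 0, "gripper": -0.2},
    {"dx": 0, "dy": 0, "dz": 0, "ax": 0, "ay": 0, "az": 0, "gripper": -0.5},
    {"dx": 0, "dy": 0, "dz": 0, "ax": 0, "ay": 0, "az": 0, "gripper": -0.5},
    {"dx": 0, "dy": 0, "dz": 0, "ax": 0, "ay": 0, "az": 0, "gripper": -0.5},
  ],
  force=40,
)

```text
time: 14.45
eef_pos: [0.4211, -0.157, 0.0265]
tcp_rot: [0.168, 0.986, -0.0, 0.0]
contact_force: [-1.7, 0.0, 5.4]
opening: 0.48
finger_force: 40.6
```

```bash
python3 - <<'E'
from h import *
d=cam('wrist'); cv2.imwrite('pics/w8.png',d['frame']); held(d,get_state()['eef_pos'][2]-.016,.042)
E
```

```text
tcp [ 0.4211 -0.157   0.0265] hull [ 0.4219 -0.1571] bore [ 0.4223 -0.1572] ztop 0.0165
```

View pics/w8.png

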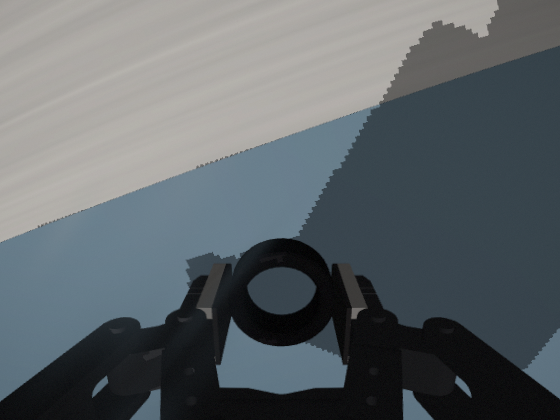

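Spacer gripped centrally at (282,292), opening 41 mm as expected. Lift and carry.

>>> jog_arm(
  increments=[
    {"dx": 0, "dy": 0, "dz": 0.1, "ax": 0, "ay": 0, "az": 0, "gripper": -0.5},
    {"dx": 0, "dy": 0, "dz": 0.4, "ax": 0, "ay": 0, "az": 0, "gripper": -0.5},
    {"dx": 0, "dy": 0, "dz": 0.7, "ax": 0, "ay": 0, "az": 0, "gripper": -0.5},
    {"dx": 0, "dy": 0, "dz": 1, "ax": 0, "ay": 0, "az": 0, "gripper": -0.5},
    {"dx": 0, "dy": 0, "dz": 1, "ax": 0, "ay": 0, "az": 0, "gripper": -0.5},
  ],
  force=50,
)

```text
time: 15.0
eef_pos: [0.4238, -0.1585, 0.1518]
tcp_rot: [0.168, 0.986, -0.002, 0.005]
contact_force: [1.0, 0.3, -0.8]
opening: 0.475
finger_force: 50.9
```

>>> jog_arm(
  increments=[
    {"dx": 0.2, "dy": 0, "dz": 0.3, "ax": 0, "ay": 0, "az": 0, "gripper": -0.5},
    {"dx": 0.4, "dy": 0, "dz": 0.6, "ax": 0, "ay": 0, "az": 0, "gripper": -0.5},
    {"dx": 0.7, "dy": 0, "dz": 0.65, "ax": 0, "ay": 0, "az": 0, "gripper": -0.5},
    {"dx": 1, "dy": 0, "dz": 0.65, "ax": 0, "ay": 0, "az": 0, "gripper": -0.5},
    {"dx": 1, "dy": 0, "dz": 0.65, "ax": 0, "ay": 0, "az": 0, "gripper": -0.5},
  ],
)

```text
time: 15.5
eef_pos: [0.5433, -0.1566, 0.2231]
tcp_rot: [0.167, 0.986, 0.0, 0.0]
contact_force: [0.1, 0.6, -1.8]
opening: 0.472
finger_force: 50.9
```

>>> jog_arm(
  increments=[
    {"dx": 0.3, "dy": -0.02, "dz": 0, "ax": 0, "ay": 0, "az": 0, "gripper": -0.5},
    {"dx": 0.5, "dy": -0.04, "dz": 0, "ax": 0, "ay": 0, "az": 0, "gripper": -0.5},
    {"dx": 0.64, "dy": -0.04, "dz": 0, "ax": 0, "ay": 0, "az": 0, "gripper": -0.5},
    {"dx": 0.64, "dy": -0.04, "dz": 0, "ax": 0, "ay": 0, "az": 0, "gripper": -0.5},
    {"dx": 0.64, "dy": -0.04, "dz": 0, "ax": 0, "ay": 0, "az": 0, "gripper": -0.5},
    {"dx": 0.64, "dy": -0.04, "dz": 0, "ax": 0, "ay": 0, "az": 0, "gripper": -0.5},
  ],
)

```text
time: 16.1
eef_pos: [0.6163, -0.1613, 0.2232]
tcp_rot: [0.168, 0.986, 0.0, -0.001]
contact_force: [-0.1, -0.6, -0.6]
opening: 0.478
finger_force: 50.9
```

```bash
python3 - <<'E'
from h import *
d=cam('wrist'); held(d,.010,.042); P=cloud(d); axisfit(P,.132,.157,.0135);axisfit(P,.098,.115,.024)
E
```

```text
tcp [ 0.6164 -0.1614  0.2235] hull [ 0.6172 -0.1616] bore [ 0.6174 -0.1616] ztop 0.2132
612 [ 0.6197 -0.1617] res 0.0002
43 [ 0.6199 -0.162 ] res 0.0001
```

>>> jog_arm(
  increments=[
    {"dx": 0.02, "dy": 0, "dz": -0.08, "ax": 0, "ay": 0, "az": 0, "gripper": -0.5},
    {"dx": 0.02, "dy": 0, "dz": -0.16, "ax": 0, "ay": 0, "az": 0, "gripper": -0.5},
    {"dx": 0.02, "dy": 0, "dz": -0.2, "ax": 0, "ay": 0, "az": 0, "gripper": -0.5},
    {"dx": 0.02, "dy": 0, "dz": -0.24, "ax": 0, "ay": 0, "az": 0, "gripper": -0.5},
    {"dx": 0.02, "dy": 0, "dz": -0.24, "ax": 0, "ay": 0, "az": 0, "gripper": -0.5},
  ],
)

```text
time: 16.65
eef_pos: [0.6194, -0.1613, 0.1937]
tcp_rot: [0.168, 0.986, 0.0, -0.001]
contact_force: [-0.1, -0.3, -0.4]
opening: 0.472
finger_force: 50.9
```

```bash
python3 - <<'E'
from h import *
d=cam('wrist'); held(d,.010,.042); P=cloud(d); axisfit(P,.132,.157,.0135);axisfit(P,.098,.115,.024)
E
```

```text
tcp [ 0.6197 -0.1614  0.1944] hull [ 0.6201 -0.1615] bore [ 0.6206 -0.1616] ztop 0.1836
604 [ 0.6196 -0.1617] res 0.0002
71 [ 0.6197 -0.1621] res 0.0001
```

>>> jog_arm(
  increments=[
    {"dx": -0.004, "dy": 0, "dz": -0.04, "ax": 0, "ay": 0, "az": 0, "gripper": -0.5},
    {"dx": -0.004, "dy": 0, "dz": -0.08, "ax": 0, "ay": 0, "az": 0, "gripper": -0.5},
    {"dx": -0.004, "dy": 0, "dz": -0.12, "ax": 0, "ay": 0, "az": 0, "gripper": -0.5},
    {"dx": -0.004, "dy": 0, "dz": -0.12, "ax": 0, "ay": 0, "az": 0, "gripper": -0.5},
  ],
)

```text
time: 17.1
eef_pos: [0.619, -0.1613, 0.1795]
tcp_rot: [0.168, 0.986, 0.0, -0.001]
contact_force: [-0.6, -0.1, -1.1]
opening: 0.476
finger_force: 50.9
```

>>> jog_arm(
  increments=[
    {"dx": 0, "dy": 0, "dz": -0.04, "ax": 0, "ay": 0, "az": 0, "gripper": -0.5},
    {"dx": 0, "dy": 0, "dz": -0.08, "ax": 0, "ay": 0, "az": 0, "gripper": -0.5},
    {"dx": 0, "dy": 0, "dz": -0.12, "ax": 0, "ay": 0, "az": 0, "gripper": -0.5},
    {"dx": 0, "dy": 0, "dz": -0.15, "ax": 0, "ay": 0, "az": 0, "gripper": -0.5},
    {"dx": 0, "dy": 0, "dz": -0.15, "ax": 0, "ay": 0, "az": 0, "gripper": -0.5},
  ],
)

```text
time: 17.6
eef_pos: [0.6193, -0.1614, 0.1617]
tcp_rot: [0.168, 0.986, 0.0, -0.0]
contact_force: [-1.4, -0.5, -2.2]
opening: 0.476
finger_force: 50.9
```

>>> jog_arm(
  increments=[
    {"dx": 0, "dy": 0, "dz": -0.01, "ax": 0, "ay": 0, "az": 0, "gripper": -0.5},
    {"dx": 0, "dy": 0, "dz": -0.02, "ax": 0, "ay": 0, "az": 0, "gripper": -0.5},
    {"dx": 0, "dy": 0, "dz": -0.02, "ax": 0, "ay": 0, "az": 0, "gripper": -0.5},
  ],
)

```text
time: 17.9
eef_pos: [0.6193, -0.1615, 0.1603]
tcp_rot: [0.168, 0.986, -0.0, -0.0]
contact_force: [-1.4, -0.0, 0.3]
opening: 0.473
finger_force: 51.0
```

>>> jog_arm(
  increments=[
    {"dx": 0, "dy": 0, "dz": -0.01, "ax": 0, "ay": 0, "az": 0, "gripper": -0.5},
    {"dx": 0, "dy": 0, "dz": -0.02, "ax": 0, "ay": 0, "az": 0, "gripper": -0.5},
    {"dx": 0, "dy": 0, "dz": -0.02, "ax": 0, "ay": 0, "az": 0, "gripper": -0.5},
    {"dx": 0, "dy": 0, "dz": -0.02, "ax": 0, "ay": 0, "az": 0, "gripper": -0.5},
  ],
)

```text
time: 18.3
eef_pos: [0.6194, -0.1615, 0.1578]
tcp_rot: [0.168, 0.986, -0.0, -0.0]
contact_force: [-2.7, 0.3, 0.3]
opening: 0.474
finger_force: 51.1
```

```bash
python3 - <<'E'
from h import *
d=cam('wrist'); held(d,.010,.042); cv2.imwrite('pics/w9.png',d['frame'])
P=cloud(d); r=np.hypot(P[:,0]-.6197,P[:,1]+.1617); 
for lo,hi in((.0155,.0205),(.024,.030)): k=(r>lo)&(r<hi)&(P[:,2]>.1)&(P[:,2]<.16); print(lo,np.percentile(P[k,2],[10,50,90]))
E
```

```text
tcp [ 0.6194 -0.1615  0.1578] hull [ 0.6198 -0.1615] bore [ 0.6217 -0.1624] ztop 0.1478
0.0155 [0.13327587 0.1473616  0.14855412]
0.024 [0.12388459 0.13062443 0.15219151]
```

View pics/w9.png

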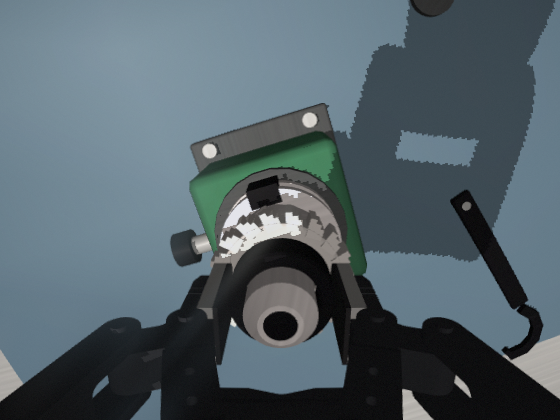

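Wrist view: spacer round the pin at (280,300), top 0.1475, so about 1.5 mm above its seat. Lower on.

>>> jog_arm(
  increments=[
    {"dx": 0, "dy": 0, "dz": -0.005, "ax": 0, "ay": 0, "az": 0, "gripper": -0.5},
    {"dx": 0, "dy": 0, "dz": -0.01, "ax": 0, "ay": 0, "az": 0, "gripper": -0.5},
    {"dx": 0, "dy": 0, "dz": -0.013, "ax": 0, "ay": 0, "az": 0, "gripper": -0.5},
    {"dx": 0, "dy": 0, "dz": -0.013, "ax": 0, "ay": 0, "az": 0, "gripper": -0.5},
  ],
)

```text
time: 18.75
eef_pos: [0.6194, -0.1615, 0.1567]
tcp_rot: [0.168, 0.986, -0.0, -0.0]
contact_force: [-5.0, 1.4, 3.2]
opening: 0.474
finger_force: 51.3
```

>>> jog_arm(
  increments=[
    {"dx": 0, "dy": 0, "dz": -0.008, "ax": 0, "ay": 0, "az": 0, "gripper": -0.5},
    {"dx": 0, "dy": 0, "dz": -0.008, "ax": 0, "ay": 0, "az": 0, "gripper": -0.5},
  ],
)

```text
time: 18.95
eef_pos: [0.6194, -0.1615, 0.1566]
tcp_rot: [0.168, 0.986, -0.0, -0.0]
contact_force: [-6.5, 1.0, 6.3]
opening: 0.476
finger_force: 51.6
```

>>> jog_arm(
  increments=[
    {"dx": 0, "dy": 0, "dz": 0, "ax": 0, "ay": 0, "az": 0, "gripper": 0.1},
    {"dx": 0, "dy": 0, "dz": 0, "ax": 0, "ay": 0, "az": 0, "gripper": 0.3},
    {"dx": 0, "dy": 0, "dz": 0, "ax": 0, "ay": 0, "az": 0, "gripper": 0.4},
    {"dx": 0, "dy": 0, "dz": 0.02, "ax": 0, "ay": 0, "az": 0, "gripper": 0.4},
    {"dx": 0, "dy": 0, "dz": 0.1, "ax": 0, "ay": 0, "az": 0, "gripper": 0.4},
    {"dx": 0, "dy": 0, "dz": 0.3, "ax": 0, "ay": 0, "az": 0, "gripper": 0.4},
    {"dx": 0, "dy": 0, "dz": 0.6, "ax": 0, "ay": 0, "az": 0, "gripper": 0.4},
    {"dx": 0, "dy": 0, "dz": 0.6, "ax": 0, "ay": 0, "az": 0, "gripper": 0.4},
  ],
)

```text
time: 19.75
eef_pos: [0.6227, -0.1628, 0.2351]
tcp_rot: [0.168, 0.986, -0.002, 0.006]
contact_force: [0.9, -0.9, 0.4]
opening: 0.701
finger_force: 0.0
```

>>> jog_arm(
  increments=[
    {"dx": -0.35, "dy": 0.35, "dz": 0, "ax": 0, "ay": 0, "az": 0, "gripper": 0.5},
    {"dx": -0.5, "dy": 0.7, "dz": 0, "ax": 0, "ay": 0, "az": 0, "gripper": 0.5},
    {"dx": -0.5, "dy": 1, "dz": 0, "ax": 0, "ay": 0, "az": 0, "gripper": 0.5},
    {"dx": -0.5, "dy": 1, "dz": 0, "ax": 0, "ay": 0, "az": 0, "gripper": 0.5},
  ],
)

```text
time: 20.15
eef_pos: [0.5585, -0.0377, 0.2275]
tcp_rot: [0.165, 0.986, 0.001, 0.0]
contact_force: [-0.2, -0.1, 0.4]
opening: 0.747
finger_force: 0.0
```

```bash
python3 - <<'E'
from h import *
t=cam('top');P=cloud(t); r=np.hypot(P[:,0]-.6197,P[:,1]+.1617)
for lo,hi in((.0155,.0205),(.024,.030)): k=(r>lo)&(r<hi)&(P[:,2]>.1); print(lo,np.percentile(P[k,2],[10,50,90]))
E
```

```text
0.0155 [0.14331177 0.14586952 0.14795956]
0.024 [0.12668227 0.12918396 0.13146483]
```

>>> jog_arm(
  increments=[
    {"dx": -0.35, "dy": 0.35, "dz": 0, "ax": 0, "ay": 0, "az": 0, "gripper": 0.5},
    {"dx": -0.5, "dy": 0.7, "dz": 0, "ax": 0, "ay": 0, "az": 0, "gripper": 0.5},
    {"dx": -0.5, "dy": 1, "dz": 0, "ax": 0, "ay": 0, "az": 0, "gripper": 0.5},
    {"dx": -0.5, "dy": 1, "dz": 0, "ax": 0, "ay": 0, "az": 0, "gripper": 0.5},
  ],
)

```text
time: 20.6
eef_pos: [0.4991, 0.081, 0.2277]
tcp_rot: [0.166, 0.986, 0.001, 0.0]
contact_force: [0.3, -1.1, -0.8]
opening: 0.754
finger_force: 0.0
```

>>> jog_arm(
  increments=[
    {"dx": 0, "dy": 0.4, "dz": 0, "ax": 0, "ay": 0, "az": 0, "gripper": 0.5},
    {"dx": 0, "dy": 0.8, "dz": 0, "ax": 0, "ay": 0, "az": 0, "gripper": 0.5},
    {"dx": 0, "dy": 1, "dz": 0, "ax": 0, "ay": 0, "az": 0, "gripper": 0.5},
    {"dx": 0, "dy": 1, "dz": 0, "ax": 0, "ay": 0, "az": 0, "gripper": 0.5},
  ],
)

```text
time: 21.0
eef_pos: [0.5004, 0.1997, 0.2276]
tcp_rot: [0.166, 0.986, 0.0, 0.0]
contact_force: [0.6, -0.8, 0.1]
opening: 0.752
finger_force: 0.0
```

>>> jog_arm(
  increments=[
    {"dx": -0.2, "dy": 0.4, "dz": -0.2, "ax": 0, "ay": 0, "az": 0, "gripper": 0.5},
    {"dx": -0.4, "dy": 0.8, "dz": -0.4, "ax": 0, "ay": 0, "az": 0, "gripper": 0.5},
    {"dx": -0.54, "dy": 1, "dz": -0.6, "ax": 0, "ay": 0, "az": 0, "gripper": 0.5},
    {"dx": -0.54, "dy": 1, "dz": -0.6, "ax": 0, "ay": 0, "az": 0, "gripper": 0.5},
  ],
)

```text
time: 21.4
eef_pos: [0.4316, 0.3185, 0.1512]
tcp_rot: [0.166, 0.986, -0.002, -0.003]
contact_force: [0.5, -0.3, -0.5]
opening: 0.749
finger_force: 0.0
```

```bash
python3 - <<'E'
from h import *
d=cam('wrist'); ringon(d,.010,.052,(.435,.328)); print(get_state()['qpos'])
E
```

```text
n 2275 c [0.4354 0.3286] d 0.0524 tcp [0.433  0.318  0.1525]
[ 4.44736073e-01  9.85278559e-02  1.99642827e+00 -5.42060189e-04
  1.05204523e+00 -7.90853548e-01]
```

Spacer seated (top 0.146). Gold cutter at (0.4354,0.3286), diameter 52 as given.

>>> jog_arm(
  increments=[
    {"dx": 0.01, "dy": 0.09, "dz": -0.3, "ax": 0, "ay": 0, "az": 0, "gripper": 0.5},
    {"dx": 0.01, "dy": 0.09, "dz": -0.6, "ax": 0, "ay": 0, "az": 0, "gripper": 0.5},
    {"dx": 0.01, "dy": 0.09, "dz": -0.86, "ax": 0, "ay": 0, "az": 0, "gripper": 0.5},
    {"dx": 0.01, "dy": 0.09, "dz": -0.86, "ax": 0, "ay": 0, "az": 0, "gripper": 0.5},
    {"dx": 0.01, "dy": 0.09, "dz": -0.86, "ax": 0, "ay": 0, "az": 0, "gripper": 0.5},
    {"dx": 0.01, "dy": 0.09, "dz": -0.86, "ax": 0, "ay": 0, "az": 0, "gripper": 0.5},
  ],
)

```text
time: 22.05
eef_pos: [0.4385, 0.3293, 0.0548]
tcp_rot: [0.168, 0.986, 0.001, 0.002]
contact_force: [0.5, 0.6, 0.9]
opening: 0.75
finger_force: 0.0
```

```bash
python3 - <<'E'
from h import *
d=cam('wrist'); ringon(d,.010,.052,(.435,.328)); print(get_state()['contact_force'])
E
```

```text
n 5280 c [0.4352 0.3284] d 0.0526 tcp [0.4383 0.3296 0.055 ]
[-0.33297068  0.35718052  0.50027927]
```

>>> jog_arm(
  increments=[
    {"dx": -0.026, "dy": -0.01, "dz": -0.08, "ax": 0, "ay": 0, "az": 0, "gripper": 0.5},
    {"dx": -0.026, "dy": -0.01, "dz": -0.16, "ax": 0, "ay": 0, "az": 0, "gripper": 0.5},
    {"dx": -0.026, "dy": -0.01, "dz": -0.22, "ax": 0, "ay": 0, "az": 0, "gripper": 0.5},
    {"dx": -0.026, "dy": -0.01, "dz": -0.25, "ax": 0, "ay": 0, "az": 0, "gripper": 0.5},
    {"dx": -0.026, "dy": -0.01, "dz": -0.25, "ax": 0, "ay": 0, "az": 0, "gripper": 0.5},
    {"dx": -0.026, "dy": -0.01, "dz": -0.25, "ax": 0, "ay": 0, "az": 0, "gripper": 0.5},
  ],
)

```text
time: 22.7
eef_pos: [0.4328, 0.3281, 0.022]
tcp_rot: [0.168, 0.986, -0.0, -0.0]
contact_force: [0.4, 0.4, 0.6]
opening: 0.749
finger_force: 0.0
```

>>> jog_arm(
  increments=[
    {"dx": 0, "dy": 0, "dz": 0, "ax": 0, "ay": 0, "az": 0, "gripper": 0.35},
    {"dx": 0, "dy": 0, "dz": 0, "ax": 0, "ay": 0, "az": 0, "gripper": 0.25},
    {"dx": 0, "dy": 0, "dz": 0, "ax": 0, "ay": 0, "az": 0, "gripper": 0.15},
    {"dx": 0, "dy": 0, "dz": 0, "ax": 0, "ay": 0, "az": 0, "gripper": -0.1},
    {"dx": 0, "dy": 0, "dz": 0, "ax": 0, "ay": 0, "az": 0, "gripper": -0.3},
    {"dx": 0, "dy": 0, "dz": 0, "ax": 0, "ay": 0, "az": 0, "gripper": -0.3},
    {"dx": 0, "dy": 0, "dz": 0, "ax": 0, "ay": 0, "az": 0, "gripper": -0.3},
  ],
  force=40,
)

```text
time: 23.4
eef_pos: [0.4334, 0.3284, 0.023]
tcp_rot: [0.168, 0.986, 0.0, 0.001]
contact_force: [-1.0, -1.0, 5.5]
opening: 0.59
finger_force: 42.2
```

```bash
python3 - <<'E'
from h import *
d=cam('wrist'); cv2.imwrite('pics/w10.png',d['frame']); held(d,get_state()['eef_pos'][2]-.010,.052)
E
```

```text
tcp [0.4333 0.3284 0.023 ] hull [0.4347 0.328 ] bore [0.4349 0.328 ] ztop 0.0105
```

View pics/w10.png

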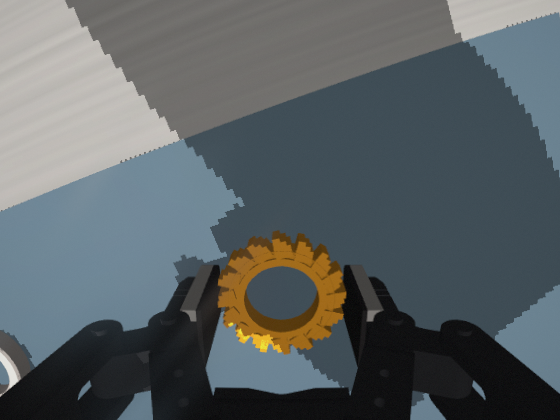

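Gold cutter gripped centrally at (282,292). Carrying to the arbor.

>>> jog_arm(
  increments=[
    {"dx": 0, "dy": 0, "dz": 0.1, "ax": 0, "ay": 0, "az": 0, "gripper": -0.3},
    {"dx": 0, "dy": 0, "dz": 0.4, "ax": 0, "ay": 0, "az": 0, "gripper": -0.3},
    {"dx": 0, "dy": 0, "dz": 0.7, "ax": 0, "ay": 0, "az": 0, "gripper": -0.3},
    {"dx": 0, "dy": 0, "dz": 1, "ax": 0, "ay": 0, "az": 0, "gripper": -0.3},
    {"dx": 0, "dy": 0, "dz": 1, "ax": 0, "ay": 0, "az": 0, "gripper": -0.3},
  ],
  force=50,
)

```text
time: 23.95
eef_pos: [0.4357, 0.3296, 0.1483]
tcp_rot: [0.168, 0.986, 0.003, 0.004]
contact_force: [0.3, -0.7, -0.3]
opening: 0.585
finger_force: 52.5
```

>>> jog_arm(
  increments=[
    {"dx": 0.2, "dy": -0.3, "dz": 0.3, "ax": 0, "ay": 0, "az": 0, "gripper": -0.3},
    {"dx": 0.4, "dy": -0.6, "dz": 0.6, "ax": 0, "ay": 0, "az": 0, "gripper": -0.3},
    {"dx": 0.5, "dy": -0.9, "dz": 0.75, "ax": 0, "ay": 0, "az": 0, "gripper": -0.3},
    {"dx": 0.5, "dy": -1, "dz": 0.75, "ax": 0, "ay": 0, "az": 0, "gripper": -0.3},
  ],
)

```text
time: 24.35
eef_pos: [0.4956, 0.2056, 0.2355]
tcp_rot: [0.169, 0.986, 0.001, 0.003]
contact_force: [0.5, 0.7, -1.0]
opening: 0.588
finger_force: 52.6
```

>>> jog_arm(
  increments=[
    {"dx": 0.2, "dy": -0.35, "dz": 0, "ax": 0, "ay": 0, "az": 0, "gripper": -0.3},
    {"dx": 0.4, "dy": -0.7, "dz": 0, "ax": 0, "ay": 0, "az": 0, "gripper": -0.3},
    {"dx": 0.5, "dy": -1, "dz": 0, "ax": 0, "ay": 0, "az": 0, "gripper": -0.3},
    {"dx": 0.5, "dy": -1, "dz": 0, "ax": 0, "ay": 0, "az": 0, "gripper": -0.3},
  ],
)

```text
time: 24.75
eef_pos: [0.5528, 0.0845, 0.2299]
tcp_rot: [0.17, 0.985, -0.001, -0.002]
contact_force: [-0.5, 1.0, -1.8]
opening: 0.589
finger_force: 52.7
```

>>> jog_arm(
  increments=[
    {"dx": 0.2, "dy": -0.35, "dz": 0, "ax": 0, "ay": 0, "az": 0, "gripper": -0.3},
    {"dx": 0.4, "dy": -0.7, "dz": 0, "ax": 0, "ay": 0, "az": 0, "gripper": -0.3},
    {"dx": 0.5, "dy": -1, "dz": 0, "ax": 0, "ay": 0, "az": 0, "gripper": -0.3},
    {"dx": 0.5, "dy": -1, "dz": 0, "ax": 0, "ay": 0, "az": 0, "gripper": -0.3},
  ],
)

```text
time: 25.15
eef_pos: [0.6129, -0.0348, 0.2301]
tcp_rot: [0.17, 0.986, -0.0, -0.001]
contact_force: [0.2, 0.2, -0.8]
opening: 0.586
finger_force: 52.7
```

>>> jog_arm(
  increments=[
    {"dx": 0.04, "dy": -0.35, "dz": 0, "ax": 0, "ay": 0, "az": 0, "gripper": -0.3},
    {"dx": 0.04, "dy": -0.7, "dz": 0, "ax": 0, "ay": 0, "az": 0, "gripper": -0.3},
    {"dx": 0.04, "dy": -0.9, "dz": 0, "ax": 0, "ay": 0, "az": 0, "gripper": -0.3},
    {"dx": 0.04, "dy": -1, "dz": 0, "ax": 0, "ay": 0, "az": 0, "gripper": -0.3},
    {"dx": 0.04, "dy": -1, "dz": 0, "ax": 0, "ay": 0, "az": 0, "gripper": -0.3},
    {"dx": 0.04, "dy": -1, "dz": 0, "ax": 0, "ay": 0, "az": 0, "gripper": -0.3},
  ],
)

```text
time: 25.75
eef_pos: [0.6172, -0.1501, 0.2314]
tcp_rot: [0.167, 0.986, 0.001, -0.001]
contact_force: [0.4, -0.2, -1.5]
opening: 0.585
finger_force: 52.7
```

```bash
python3 - <<'E'
from h import *
d=cam('wrist'); held(d,.0125,.052); P=cloud(d); axisfit(P,.148,.158,.0135);axisfit(P,.098,.115,.024); axisfit(P,.132,.143,.021)
E
```

```text
tcp [ 0.6174 -0.15    0.2317] hull [ 0.6185 -0.1505] bore [ 0.6188 -0.1505] ztop 0.2189
240 [ 0.6196 -0.1618] res 0.0006
47 [ 0.6199 -0.1619] res 0.0001
326 [ 0.6209 -0.1618] res 0.0007
```

>>> jog_arm(
  increments=[
    {"dx": 0.008, "dy": -0.094, "dz": 0, "ax": 0, "ay": 0, "az": 0, "gripper": -0.3},
    {"dx": 0.008, "dy": -0.094, "dz": -0.1, "ax": 0, "ay": 0, "az": 0, "gripper": -0.3},
    {"dx": 0.008, "dy": -0.094, "dz": -0.2, "ax": 0, "ay": 0, "az": 0, "gripper": -0.3},
    {"dx": 0.008, "dy": -0.094, "dz": -0.3, "ax": 0, "ay": 0, "az": 0, "gripper": -0.3},
    {"dx": 0.008, "dy": -0.094, "dz": -0.32, "ax": 0, "ay": 0, "az": 0, "gripper": -0.3},
    {"dx": 0.008, "dy": -0.094, "dz": -0.32, "ax": 0, "ay": 0, "az": 0, "gripper": -0.3},
  ],
)

```text
time: 26.4
eef_pos: [0.6179, -0.1628, 0.1922]
tcp_rot: [0.168, 0.986, 0.0, -0.001]
contact_force: [0.3, -0.2, -0.3]
opening: 0.587
finger_force: 52.7
```

```bash
python3 - <<'E'
from h import *
d=cam('wrist'); held(d,.0125,.052); P=cloud(d); axisfit(P,.148,.158,.0135);axisfit(P,.098,.115,.024)
E
```

```text
tcp [ 0.6184 -0.1631  0.1932] hull [ 0.6193 -0.1633] bore [ 0.6195 -0.1632] ztop 0.1796
few 19
74 [ 0.6198 -0.1621] res 0.0002
```

>>> jog_arm(
  increments=[
    {"dx": 0.002, "dy": 0.011, "dz": 0, "ax": 0, "ay": 0, "az": 0, "gripper": -0.3},
    {"dx": 0.002, "dy": 0.011, "dz": -0.04, "ax": 0, "ay": 0, "az": 0, "gripper": -0.3},
    {"dx": 0.002, "dy": 0.011, "dz": -0.08, "ax": 0, "ay": 0, "az": 0, "gripper": -0.3},
    {"dx": 0.002, "dy": 0.011, "dz": -0.11, "ax": 0, "ay": 0, "az": 0, "gripper": -0.3},
    {"dx": 0.002, "dy": 0.011, "dz": -0.11, "ax": 0, "ay": 0, "az": 0, "gripper": -0.3},
  ],
)

```text
time: 26.95
eef_pos: [0.6183, -0.1617, 0.1795]
tcp_rot: [0.168, 0.986, 0.0, -0.001]
contact_force: [-0.2, 0.6, -1.0]
opening: 0.589
finger_force: 52.7
```

>>> jog_arm(
  increments=[
    {"dx": 0, "dy": 0, "dz": -0.02, "ax": 0, "ay": 0, "az": 0, "gripper": -0.3},
    {"dx": 0, "dy": 0, "dz": -0.04, "ax": 0, "ay": 0, "az": 0, "gripper": -0.3},
    {"dx": 0, "dy": 0, "dz": -0.05, "ax": 0, "ay": 0, "az": 0, "gripper": -0.3},
    {"dx": 0, "dy": 0, "dz": -0.05, "ax": 0, "ay": 0, "az": 0, "gripper": -0.3},
  ],
)

```text
time: 27.35
eef_pos: [0.6187, -0.1619, 0.1744]
tcp_rot: [0.168, 0.986, 0.0, -0.0]
contact_force: [-0.7, 0.1, -1.3]
opening: 0.586
finger_force: 52.7
```

```bash
python3 - <<'E'
from h import *
d=cam('wrist'); held(d,.0125,.052)
E
```

```text
tcp [ 0.6188 -0.1619  0.1745] hull [ 0.6201 -0.1624] bore [ 0.6189 -0.1606] ztop 0.1618
```

Another ~5.5 mm to the seat.

>>> jog_arm(
  increments=[
    {"dx": 0, "dy": 0, "dz": -0.01, "ax": 0, "ay": 0, "az": 0, "gripper": -0.3},
    {"dx": 0, "dy": 0, "dz": -0.02, "ax": 0, "ay": 0, "az": 0, "gripper": -0.3},
    {"dx": 0, "dy": 0, "dz": -0.03, "ax": 0, "ay": 0, "az": 0, "gripper": -0.3},
    {"dx": 0, "dy": 0, "dz": -0.03, "ax": 0, "ay": 0, "az": 0, "gripper": -0.3},
  ],
)

```text
time: 27.8
eef_pos: [0.6188, -0.1619, 0.1707]
tcp_rot: [0.168, 0.986, 0.0, -0.0]
contact_force: [-0.3, -0.6, -1.7]
opening: 0.584
finger_force: 52.7
```

>>> jog_arm(
  increments=[
    {"dx": 0, "dy": 0, "dz": -0.01, "ax": 0, "ay": 0, "az": 0, "gripper": -0.3},
    {"dx": 0, "dy": 0, "dz": -0.015, "ax": 0, "ay": 0, "az": 0, "gripper": -0.3},
    {"dx": 0, "dy": 0, "dz": -0.015, "ax": 0, "ay": 0, "az": 0, "gripper": -0.3},
  ],
)

```text
time: 28.1
eef_pos: [0.6188, -0.1619, 0.1691]
tcp_rot: [0.168, 0.986, 0.0, -0.0]
contact_force: [-1.1, 0.2, -1.3]
opening: 0.585
finger_force: 52.7
```

>>> jog_arm(
  increments=[
    {"dx": 0, "dy": 0, "dz": -0.008, "ax": 0, "ay": 0, "az": 0, "gripper": -0.3},
    {"dx": 0, "dy": 0, "dz": -0.008, "ax": 0, "ay": 0, "az": 0, "gripper": -0.3},
    {"dx": 0, "dy": 0, "dz": -0.008, "ax": 0, "ay": 0, "az": 0, "gripper": -0.3},
  ],
)

```text
time: 28.4
eef_pos: [0.6189, -0.1619, 0.1691]
tcp_rot: [0.168, 0.986, -0.0, 0.0]
contact_force: [-3.7, 1.8, 4.4]
opening: 0.581
finger_force: 53.2
```

Seated. Release, lift, go to the bright ring.

>>> jog_arm(
  increments=[
    {"dx": 0, "dy": 0, "dz": 0, "ax": 0, "ay": 0, "az": 0, "gripper": 0.25},
    {"dx": 0, "dy": 0, "dz": 0, "ax": 0, "ay": 0, "az": 0, "gripper": 0.4},
    {"dx": 0, "dy": 0, "dz": 0, "ax": 0, "ay": 0, "az": 0, "gripper": 0.5},
    {"dx": 0, "dy": 0, "dz": 0.02, "ax": 0, "ay": 0, "az": 0, "gripper": 0.5},
    {"dx": 0, "dy": 0, "dz": 0.1, "ax": 0, "ay": 0, "az": 0, "gripper": 0.5},
    {"dx": 0, "dy": 0, "dz": 0.3, "ax": 0, "ay": 0, "az": 0, "gripper": 0.5},
    {"dx": 0, "dy": 0, "dz": 0.5, "ax": 0, "ay": 0, "az": 0, "gripper": 0.5},
    {"dx": 0, "dy": 0, "dz": 0.5, "ax": 0, "ay": 0, "az": 0, "gripper": 0.5},
  ],
  force=40,
)

```text
time: 29.2
eef_pos: [0.6211, -0.1628, 0.2339]
tcp_rot: [0.168, 0.986, -0.001, 0.005]
contact_force: [-0.2, -0.1, 0.5]
opening: 0.751
finger_force: 0.0
```

>>> jog_arm(
  increments=[
    {"dx": -0.35, "dy": 0.35, "dz": 0, "ax": 0, "ay": 0, "az": 0, "gripper": 0.4},
    {"dx": -0.6, "dy": 0.7, "dz": 0, "ax": 0, "ay": 0, "az": 0, "gripper": 0.4},
    {"dx": -0.6, "dy": 1, "dz": 0, "ax": 0, "ay": 0, "az": 0, "gripper": 0.4},
    {"dx": -0.6, "dy": 1, "dz": 0, "ax": 0, "ay": 0, "az": 0, "gripper": 0.4},
  ],
)

```text
time: 29.6
eef_pos: [0.5449, -0.0377, 0.2273]
tcp_rot: [0.165, 0.986, 0.001, -0.001]
contact_force: [0.2, -0.1, 0.4]
opening: 0.702
finger_force: 0.0
```

```bash
python3 - <<'E'
from h import *
t=cam('top');P=cloud(t); r=np.hypot(P[:,0]-.6197,P[:,1]+.1617)
for lo,hi in((.0155,.025),(.028,.030)): k=(r>lo)&(r<hi)&(P[:,2]>.1); print(lo,np.percentile(P[k,2],[10,50,90]))
E
```

```text
0.0155 [0.13037713 0.15511953 0.15762333]
0.028 [0.12448622 0.12945965 0.13206364]
```

>>> jog_arm(
  increments=[
    {"dx": -0.35, "dy": 0.35, "dz": 0, "ax": 0, "ay": 0, "az": 0, "gripper": 0.4},
    {"dx": -0.6, "dy": 0.7, "dz": 0, "ax": 0, "ay": 0, "az": 0, "gripper": 0.4},
    {"dx": -0.6, "dy": 1, "dz": 0, "ax": 0, "ay": 0, "az": 0, "gripper": 0.4},
    {"dx": -0.6, "dy": 1, "dz": 0, "ax": 0, "ay": 0, "az": 0, "gripper": 0.4},
  ],
)

```text
time: 30.05
eef_pos: [0.4739, 0.0808, 0.228]
tcp_rot: [0.165, 0.986, 0.0, -0.0]
contact_force: [0.5, -0.0, 0.4]
opening: 0.704
finger_force: 0.0
```

>>> jog_arm(
  increments=[
    {"dx": -0.2, "dy": 0.4, "dz": -0.2, "ax": 0, "ay": 0, "az": 0, "gripper": 0.4},
    {"dx": -0.36, "dy": 0.8, "dz": -0.4, "ax": 0, "ay": 0, "az": 0, "gripper": 0.4},
    {"dx": -0.36, "dy": 0.86, "dz": -0.7, "ax": 0, "ay": 0, "az": 0, "gripper": 0.4},
    {"dx": -0.36, "dy": 0.86, "dz": -0.7, "ax": 0, "ay": 0, "az": 0, "gripper": 0.4},
    {"dx": -0.36, "dy": 0.86, "dz": -0.7, "ax": 0, "ay": 0, "az": 0, "gripper": 0.4},
  ],
)

```text
time: 30.55
eef_pos: [0.4322, 0.1804, 0.1438]
tcp_rot: [0.168, 0.986, -0.001, -0.001]
contact_force: [-0.9, -0.5, 0.1]
opening: 0.698
finger_force: 0.0
```

```bash
python3 - <<'E'
from h import *
d=cam('wrist'); ringon(d,.010,.042,(.4273,.1813)); cv2.imwrite('pics/w11.png',d['frame'])
E
```

```text
n 1457 c [0.4286 0.18  ] d 0.0424 tcp [0.4334 0.1803 0.1453]
```

View pics/w11.png

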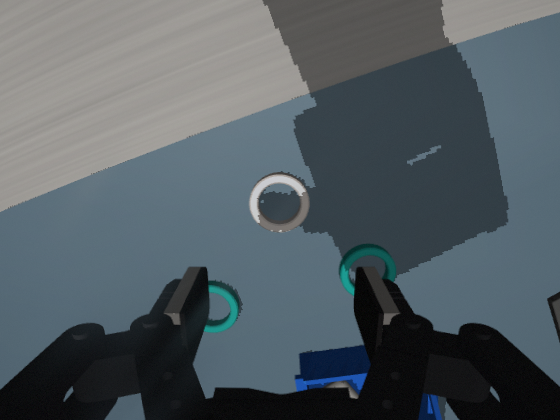

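Wrist view: bright ring at (280,202), turquoise rings at (215,307) and (368,270), not in the fingers' way.

>>> jog_arm(
  increments=[
    {"dx": -0.04, "dy": 0, "dz": -0.3, "ax": 0, "ay": 0, "az": 0, "gripper": 0.4},
    {"dx": -0.04, "dy": 0, "dz": -0.6, "ax": 0, "ay": 0, "az": 0, "gripper": 0.4},
    {"dx": -0.04, "dy": 0, "dz": -0.76, "ax": 0, "ay": 0, "az": 0, "gripper": 0.4},
    {"dx": -0.04, "dy": 0, "dz": -0.76, "ax": 0, "ay": 0, "az": 0, "gripper": 0.4},
    {"dx": -0.04, "dy": 0, "dz": -0.76, "ax": 0, "ay": 0, "az": 0, "gripper": 0.4},
    {"dx": -0.04, "dy": 0, "dz": -0.76, "ax": 0, "ay": 0, "az": 0, "gripper": 0.4},
  ],
)

```text
time: 31.2
eef_pos: [0.4294, 0.1811, 0.0555]
tcp_rot: [0.168, 0.986, 0.001, 0.002]
contact_force: [-0.1, 0.7, 0.3]
opening: 0.704
finger_force: 0.0
```

```bash
python3 - <<'E'
from h import *
d=cam('wrist'); ringon(d,.010,.042,(.4286,.180))
E
```

```text
n 3102 c [0.4287 0.18  ] d 0.043 tcp [0.429  0.1813 0.0554]
```

>>> jog_arm(
  increments=[
    {"dx": 0, "dy": -0.01, "dz": -0.08, "ax": 0, "ay": 0, "az": 0, "gripper": 0.4},
    {"dx": 0, "dy": -0.01, "dz": -0.15, "ax": 0, "ay": 0, "az": 0, "gripper": 0.4},
    {"dx": 0, "dy": -0.01, "dz": -0.205, "ax": 0, "ay": 0, "az": 0, "gripper": 0.4},
    {"dx": 0, "dy": -0.01, "dz": -0.205, "ax": 0, "ay": 0, "az": 0, "gripper": 0.4},
    {"dx": 0, "dy": -0.01, "dz": -0.205, "ax": 0, "ay": 0, "az": 0, "gripper": 0.4},
  ],
)

```text
time: 31.75
eef_pos: [0.4264, 0.1801, 0.028]
tcp_rot: [0.168, 0.986, -0.0, -0.001]
contact_force: [0.1, -0.6, -0.1]
opening: 0.701
finger_force: 0.0
```

>>> jog_arm(
  increments=[
    {"dx": 0, "dy": 0, "dz": 0, "ax": 0, "ay": 0, "az": 0, "gripper": 0.2},
    {"dx": 0, "dy": 0, "dz": 0, "ax": 0, "ay": 0, "az": 0, "gripper": 0.1},
    {"dx": 0, "dy": 0, "dz": 0, "ax": 0, "ay": 0, "az": 0, "gripper": 0},
    {"dx": 0, "dy": 0, "dz": 0, "ax": 0, "ay": 0, "az": 0, "gripper": -0.2},
    {"dx": 0, "dy": 0, "dz": 0, "ax": 0, "ay": 0, "az": 0, "gripper": -0.5},
    {"dx": 0, "dy": 0, "dz": 0, "ax": 0, "ay": 0, "az": 0, "gripper": -0.5},
    {"dx": 0, "dy": 0, "dz": 0, "ax": 0, "ay": 0, "az": 0, "gripper": -0.5},
  ],
  force=40,
)

```text
time: 32.45
eef_pos: [0.4272, 0.1802, 0.0291]
tcp_rot: [0.168, 0.986, 0.0, 0.0]
contact_force: [-1.7, -1.0, 5.7]
opening: 0.466
finger_force: 40.2
```

```bash
python3 - <<'E'
from h import *
d=cam('wrist'); held(d,get_state()['eef_pos'][2]-.010,.042)
E
```

```text
tcp [0.4272 0.1802 0.0291] hull [0.4281 0.1801] bore [0.4284 0.18  ] ztop 0.0105
```

>>> jog_arm(
  increments=[
    {"dx": 0, "dy": 0, "dz": 0.1, "ax": 0, "ay": 0, "az": 0, "gripper": -0.5},
    {"dx": 0, "dy": 0, "dz": 0.4, "ax": 0, "ay": 0, "az": 0, "gripper": -0.5},
    {"dx": 0, "dy": 0, "dz": 0.7, "ax": 0, "ay": 0, "az": 0, "gripper": -0.5},
    {"dx": 0, "dy": 0, "dz": 1, "ax": 0, "ay": 0, "az": 0, "gripper": -0.5},
    {"dx": 0, "dy": 0, "dz": 1, "ax": 0, "ay": 0, "az": 0, "gripper": -0.5},
  ],
  force=50,
)

```text
time: 33.0
eef_pos: [0.4303, 0.1808, 0.1545]
tcp_rot: [0.168, 0.986, 0.002, 0.006]
contact_force: [0.8, -0.5, 0.3]
opening: 0.461
finger_force: 50.5
```

>>> jog_arm(
  increments=[
    {"dx": 0.2, "dy": -0.3, "dz": 0.3, "ax": 0, "ay": 0, "az": 0, "gripper": -0.5},
    {"dx": 0.4, "dy": -0.6, "dz": 0.6, "ax": 0, "ay": 0, "az": 0, "gripper": -0.5},
    {"dx": 0.55, "dy": -0.9, "dz": 0.75, "ax": 0, "ay": 0, "az": 0, "gripper": -0.5},
    {"dx": 0.55, "dy": -0.95, "dz": 0.75, "ax": 0, "ay": 0, "az": 0, "gripper": -0.5},
  ],
)

```text
time: 33.4
eef_pos: [0.4959, 0.0631, 0.242]
tcp_rot: [0.169, 0.986, -0.0, 0.004]
contact_force: [0.2, 1.0, -0.5]
opening: 0.464
finger_force: 50.6
```

>>> jog_arm(
  increments=[
    {"dx": 0.2, "dy": -0.35, "dz": 0, "ax": 0, "ay": 0, "az": 0, "gripper": -0.5},
    {"dx": 0.4, "dy": -0.7, "dz": 0, "ax": 0, "ay": 0, "az": 0, "gripper": -0.5},
    {"dx": 0.55, "dy": -0.95, "dz": 0, "ax": 0, "ay": 0, "az": 0, "gripper": -0.5},
    {"dx": 0.55, "dy": -0.95, "dz": 0, "ax": 0, "ay": 0, "az": 0, "gripper": -0.5},
  ],
)

```text
time: 33.8
eef_pos: [0.5594, -0.0509, 0.2367]
tcp_rot: [0.17, 0.986, -0.0, -0.001]
contact_force: [0.7, 0.6, -0.6]
opening: 0.46
finger_force: 50.6
```

>>> jog_arm(
  increments=[
    {"dx": 0.2, "dy": -0.35, "dz": 0, "ax": 0, "ay": 0, "az": 0, "gripper": -0.5},
    {"dx": 0.4, "dy": -0.7, "dz": 0, "ax": 0, "ay": 0, "az": 0, "gripper": -0.5},
    {"dx": 0.5, "dy": -0.9, "dz": 0, "ax": 0, "ay": 0, "az": 0, "gripper": -0.5},
    {"dx": 0.5, "dy": -0.95, "dz": 0, "ax": 0, "ay": 0, "az": 0, "gripper": -0.5},
    {"dx": 0.5, "dy": -0.95, "dz": 0, "ax": 0, "ay": 0, "az": 0, "gripper": -0.5},
    {"dx": 0.5, "dy": -0.95, "dz": 0, "ax": 0, "ay": 0, "az": 0, "gripper": -0.5},
  ],
)

```text
time: 34.4
eef_pos: [0.6179, -0.1602, 0.2375]
tcp_rot: [0.167, 0.986, 0.001, -0.001]
contact_force: [-0.2, -0.6, 0.4]
opening: 0.459
finger_force: 50.6
```

```bash
python3 - <<'E'
from h import *
d=cam('wrist'); held(d,.0187,.042); P=cloud(d); axisfit(P,.157,.1595,.0135);axisfit(P,.098,.115,.024); axisfit(P,.132,.143,.021)
E
```

```text
tcp [ 0.618  -0.1601  0.2379] hull [ 0.6188 -0.1604] bore [ 0.6191 -0.1603] ztop 0.2188
588 [ 0.6179 -0.1604] res 0.0037
36 [ 0.6199 -0.162 ] res 0.0001
82 [ 0.6201 -0.1626] res 0.0022
```

>>> jog_arm(
  increments=[
    {"dx": 0.005, "dy": -0.01, "dz": -0.1, "ax": 0, "ay": 0, "az": 0, "gripper": -0.5},
    {"dx": 0.005, "dy": -0.01, "dz": -0.2, "ax": 0, "ay": 0, "az": 0, "gripper": -0.5},
    {"dx": 0.005, "dy": -0.01, "dz": -0.28, "ax": 0, "ay": 0, "az": 0, "gripper": -0.5},
    {"dx": 0.005, "dy": -0.01, "dz": -0.31, "ax": 0, "ay": 0, "az": 0, "gripper": -0.5},
    {"dx": 0.005, "dy": -0.01, "dz": -0.31, "ax": 0, "ay": 0, "az": 0, "gripper": -0.5},
    {"dx": 0.005, "dy": -0.01, "dz": -0.31, "ax": 0, "ay": 0, "az": 0, "gripper": -0.5},
  ],
)

```text
time: 35.05
eef_pos: [0.6195, -0.1632, 0.2013]
tcp_rot: [0.168, 0.986, -0.0, 0.0]
contact_force: [-0.6, -0.4, 0.4]
opening: 0.464
finger_force: 50.6
```

```bash
python3 - <<'E'
from h import *
d=cam('wrist'); held(d,.0187,.042); P=cloud(d); axisfit(P,.098,.115,.024)
E
```

```text
tcp [ 0.6197 -0.1632  0.2018] hull [ 0.6205 -0.1633] bore [ 0.6207 -0.1634] ztop 0.1826
63 [ 0.6198 -0.1621] res 0.0001
```

>>> jog_arm(
  increments=[
    {"dx": -0.006, "dy": 0.012, "dz": 0, "ax": 0, "ay": 0, "az": 0, "gripper": -0.5},
    {"dx": -0.006, "dy": 0.012, "dz": -0.03, "ax": 0, "ay": 0, "az": 0, "gripper": -0.5},
    {"dx": -0.006, "dy": 0.012, "dz": -0.06, "ax": 0, "ay": 0, "az": 0, "gripper": -0.5},
    {"dx": -0.006, "dy": 0.012, "dz": -0.09, "ax": 0, "ay": 0, "az": 0, "gripper": -0.5},
    {"dx": -0.006, "dy": 0.012, "dz": -0.09, "ax": 0, "ay": 0, "az": 0, "gripper": -0.5},
  ],
)

```text
time: 35.6
eef_pos: [0.6182, -0.1615, 0.1894]
tcp_rot: [0.168, 0.986, 0.0, -0.001]
contact_force: [-0.3, 1.0, -1.4]
opening: 0.459
finger_force: 50.6
```

```bash
python3 - <<'E'
from h import *
d=cam('wrist'); held(d,.0187,.042)
E
```

```text
tcp [ 0.6184 -0.1615  0.1898] hull [ 0.6191 -0.1617] bore [ 0.6193 -0.1617] ztop 0.1707
```

>>> jog_arm(
  increments=[
    {"dx": 0, "dy": 0, "dz": -0.01, "ax": 0, "ay": 0, "az": 0, "gripper": -0.5},
    {"dx": 0, "dy": 0, "dz": -0.02, "ax": 0, "ay": 0, "az": 0, "gripper": -0.5},
    {"dx": 0, "dy": 0, "dz": -0.02, "ax": 0, "ay": 0, "az": 0, "gripper": -0.5},
  ],
)

```text
time: 35.95
eef_pos: [0.6186, -0.1616, 0.1879]
tcp_rot: [0.168, 0.986, 0.0, -0.0]
contact_force: [-0.1, -0.1, -1.0]
opening: 0.461
finger_force: 50.6
```

>>> jog_arm(
  increments=[
    {"dx": 0, "dy": 0, "dz": -0.01, "ax": 0, "ay": 0, "az": 0, "gripper": -0.5},
    {"dx": 0, "dy": 0, "dz": -0.015, "ax": 0, "ay": 0, "az": 0, "gripper": -0.5},
    {"dx": 0, "dy": 0, "dz": -0.015, "ax": 0, "ay": 0, "az": 0, "gripper": -0.5},
  ],
)

```text
time: 36.25
eef_pos: [0.6186, -0.1616, 0.1861]
tcp_rot: [0.168, 0.986, 0.0, -0.0]
contact_force: [0.3, 0.5, -0.4]
opening: 0.462
finger_force: 50.6
```

>>> jog_arm(
  increments=[
    {"dx": 0, "dy": 0, "dz": -0.01, "ax": 0, "ay": 0, "az": 0, "gripper": -0.5},
    {"dx": 0, "dy": 0, "dz": -0.01, "ax": 0, "ay": 0, "az": 0, "gripper": -0.5},
    {"dx": 0, "dy": 0, "dz": -0.01, "ax": 0, "ay": 0, "az": 0, "gripper": -0.5},
  ],
)

```text
time: 36.55
eef_pos: [0.6188, -0.1617, 0.1853]
tcp_rot: [0.168, 0.986, -0.0, 0.0]
contact_force: [0.5, 0.1, 0.5]
opening: 0.464
finger_force: 50.7
```

```bash
python3 - <<'E'
from h import *
d=cam('wrist'); held(d,.0187,.042); print(get_state()['contact_force'])
E
```

```text
tcp [ 0.6188 -0.1617  0.1853] hull [ 0.6197 -0.1621] bore [ 0.6216 -0.1632] ztop 0.1663
[ 0.50054045 -0.08286488  0.12172723]
```

Top 0.1663 against 0.166: touching. A last small press, then release and lift clear.

>>> jog_arm(
  increments=[
    {"dx": 0, "dy": 0, "dz": -0.008, "ax": 0, "ay": 0, "az": 0, "gripper": -0.5},
    {"dx": 0, "dy": 0, "dz": -0.008, "ax": 0, "ay": 0, "az": 0, "gripper": -0.5},
    {"dx": 0, "dy": 0, "dz": -0.008, "ax": 0, "ay": 0, "az": 0, "gripper": -0.5},
  ],
)

```text
time: 36.9
eef_pos: [0.6189, -0.1617, 0.1852]
tcp_rot: [0.168, 0.986, -0.0, 0.0]
contact_force: [-1.9, 1.6, 6.0]
opening: 0.46
finger_force: 51.3
```

>>> jog_arm(
  increments=[
    {"dx": 0, "dy": 0, "dz": 0, "ax": 0, "ay": 0, "az": 0, "gripper": 0.1},
    {"dx": 0, "dy": 0, "dz": 0, "ax": 0, "ay": 0, "az": 0, "gripper": 0.3},
    {"dx": 0, "dy": 0, "dz": 0, "ax": 0, "ay": 0, "az": 0, "gripper": 0.5},
    {"dx": 0, "dy": 0, "dz": 0.02, "ax": 0, "ay": 0, "az": 0, "gripper": 0.5},
    {"dx": 0, "dy": 0, "dz": 0.1, "ax": 0, "ay": 0, "az": 0, "gripper": 0.5},
    {"dx": 0, "dy": 0, "dz": 0.3, "ax": 0, "ay": 0, "az": 0, "gripper": 0.5},
    {"dx": 0, "dy": 0, "dz": 0.6, "ax": 0, "ay": 0, "az": 0, "gripper": 0.5},
    {"dx": 0, "dy": 0, "dz": 0.6, "ax": 0, "ay": 0, "az": 0, "gripper": 0.5},
  ],
)

```text
time: 37.7
eef_pos: [0.6215, -0.1628, 0.2638]
tcp_rot: [0.168, 0.986, -0.002, 0.006]
contact_force: [0.2, 0.1, 1.3]
opening: 0.748
finger_force: 0.0
```

>>> jog_arm(
  increments=[
    {"dx": -0.35, "dy": 0, "dz": 0, "ax": 0, "ay": 0, "az": 0, "gripper": 0.5},
    {"dx": -0.6, "dy": 0, "dz": 0, "ax": 0, "ay": 0, "az": 0, "gripper": 0.5},
    {"dx": -0.6, "dy": 0, "dz": 0, "ax": 0, "ay": 0, "az": 0, "gripper": 0.5},
    {"dx": -0.6, "dy": 0, "dz": 0, "ax": 0, "ay": 0, "az": 0, "gripper": 0.5},
  ],
)

```text
time: 38.1
eef_pos: [0.5465, -0.1617, 0.2564]
tcp_rot: [0.168, 0.986, -0.0, 0.001]
contact_force: [0.6, -0.2, 0.9]
opening: 0.746
finger_force: 0.0
```

```bash
python3 - <<'E'
from h import *
t=cam('wrist');P=cloud(t); r=np.hypot(P[:,0]-.6197,P[:,1]+.1617); print(get_state()['eef_pos'],get_state()['contact_force'])
for lo,hi in((.0155,.0195),(.022,.0245),(.0275,.030)): k=(r>lo)&(r<hi)&(P[:,2]>.1); print(lo,k.sum(),np.percentile(P[k,2],[10,50,90]))
axisfit(P,.158,.165,.021);axisfit(P,.148,.155,.0255);
cv2.imwrite('pics/w12.png',t['frame'])
E
```

```text
[ 0.54711594 -0.16182821  0.25661785] [ 0.42418877 -0.31701649  0.12186995]
0.0155 1253 [0.14041559 0.1664346  0.16735151]
0.022 1045 [0.10507989 0.14864183 0.15685099]
0.0275 586 [0.12117508 0.12895424 0.13115741]
1143 [ 0.62   -0.1623] res 0.0065
432 [ 0.6222 -0.1625] res 0.0015
```

View pics/w12.png

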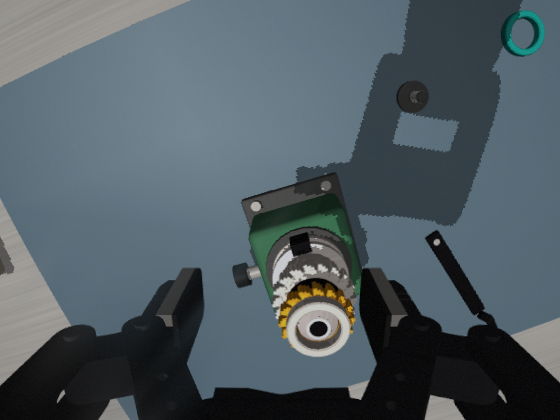

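Wrist view: the full stack sits on the arbor with the end ring on top at (319,328), its top at 0.166 m as it should be. The screw (412,97) and spanner (455,270) are undisturbed and the gripper is free.

```bash
python3 -c "
from plant import job; print(job.sign_off())"
```

```text
the job is handed in; nothing more can be done
None
```

The large cutter, tall spacer, small gold cutter and end ring are all on the arbor in that order, each lowered until it touched the part below and then let go. The job is handed in at about 38 s; depth readings put the stack within 1 mm of the right heights, and no verdict came back.

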